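# Latch the craft tub

## Task

Latch the lid of the craft tub tight: swing the wire bail of its toggle latch up and over the lip of the keeper on the lid, then press the lever down until it meets its stop. Bear on the lever in this home position with about 15 N for a second so that the seal beds down, never pushing on the latch with more than 22 N, then let go, leaving the figure and the jar that stand beside the latch where they are.

Things in the scene. Friction and masses are not known exactly. Their poses are not given: they have to be found in the camera images.
- tub: Grey plastic craft storage tub, 160 deep (x) x 300 wide (y), too heavy to move (fixed). Origin: on the table under the latch's pivot, which stands before the middle of its front. The front, with the latch, faces its own -x ('out' below means the tub's -x), away from the robot; the tub lies from 19 to 179 behind the origin; z up.
- pivot (a point): Pivot axis (along the tub's y) of the steel lever, height 130, 19 out from the tub's front wall. The axes are the tub's. The white lid (316 wide) is hinged along the tub's back; its front face lies 5 behind the pivot and spans heights 150 to 192 when tight. The lid now rests 3.5 mm too high at this front edge on a stiff springy seal (about 23 N per mm there).
- lever (a joint): Lever angle. 0 = fully open: the handle points out and 30 deg up; it grows as the handle is pressed down; it closes against a screw-set rubber buffer (12 dia) that meets its underside 38 from the pivot, somewhere between 1.35 and 1.57 (78 to 90 deg; the handle then points out and 48 to 60 deg down). Friction holds it where it is left (1 N at its end).
- handle: The lever's steel handle: a straight flat strip 30 wide, 5 thick, its middle plane passing through the pivot, from 8 to 95 from the pivot, with a round 8 mm bead across its end; its origin is on the pivot axis and its axes are the tub's when the lever is fully open.
- loop: The steel wire bail (cross bar, two side rods, thumb tab). Its origin is on its pin, which the lever carries 22 from the pivot, 46 deg below the handle's direction (out and 16 deg down when open). Its axes are the tub's when the lever is fully open and the bail rests on its stop.
- handle_end (a point): Middle of the bead at the free end of the handle, 95 from the pivot. With the bail hooked on, pressing here meets the seal's pull (rising to about 8 N), passes centre at lever = 1.29 and the pull then draws the lever on to its buffer, which is hard: a millimetre too far makes some 10 N.
- bail (a joint): Swing of the bail about its pin relative to the lever. 0 = its stop, where it now rests, leaning out at 75 deg above the horizontal when the lever is fully open; grows as its top swings in towards the lid. It swings freely: outward of upright it falls back to its stop, inward it falls onto the lid's front face. Its angle above the outward horizontal is 75 deg - lever + bail (over 90 deg leans in).
- bail_bar (a point): Middle of the bail's cross bar: a steel bar 6 in diameter, 52 long, along y, 61 from the bail's pin, with a side rod (5 dia) at each end. This bar goes behind the keeper's lip.
- tab_end (a point): Outer end of the bail's thumb tab, 20 wide (y), 8 thick, which stands 23 out from the bar, kicked out 35 deg from the line of the bail; push or pinch here to swing the bail. Where the lever starts, the bar passes 2 to 4 above the lip; with the lever pressed more than about 0.2 it no longer clears.
- keeper_seat (a point): Where the middle of the bail's bar sits when seated in the keeper, which is a steel catch 34 wide (y) on the lid's front face: a groove 10 wide between the face and an upturned lip 5 thick, whose top is 2.5 above this point. It is in line above the pivot: 40 above it when the lid is tight, 43.5 now. Axes as the tub's: its -x points out.
- figure: White snowman-shaped foam figure, 68 dia, 100 high, standing before the tub to one side of the latch. Origin at its foot.
- jar: Small green paint jar, 52 dia, 60 high, standing before the tub on the other side of the latch. Origin at its foot.

How it is judged:
By the outcome, as a careful person would: the job done as asked, in the order asked, and still so for the second after the job is handed in, with the robot touching nothing.
It also fails if it takes over 67 s, if anything falls off the work surface, if the arm or the gripper's body presses on something with over 40 N, if the wrist force passes 120 N, or if a joint passes its speed limit or range.

## Robot

A 6-joint arm with a two-finger parallel gripper is mounted at the origin on the work surface. World frame = base frame: x ahead of the robot, y to its left, z up, the work surface at z = 0. Lengths are in m, angles in rad, forces in N, time in s.
With the tool pointing down it reaches from about 0.35 to 0.975 m from the base axis. Payload 4.9 kg.
Tool frame: the origin (TCP) lies midway between the tips of the shut fingers; the grasp point (between the pads) lies manip.grip_depth behind it (manip.grip_depth is the distance from the TCP to the grasp point, in m); z points along the fingers, x is the direction in which the jaws open and shut, and the axes are right-handed (so a half turn about z gives the same grasp; the last joint's range is limited). The gripper opens to 85 mm and grips with 20 to 120 N. Pads are 22 mm wide; open, the fingers measure 114 mm over their backs; the gripper's body (76 mm by 85 mm) begins 54 mm behind the grasp point. The pads swing forward as they close: fully open they stand 13 mm farther back than shut.
Start: joints at [-0.119, 0.053, 1.613, -0, 1.476, -0.119], TCP at [0.625, 0, 0.231] pointing down, gripper open.
Joint ranges: [-3.01, 3.01], [-1.01, 2.22], [0.06, 2.58], [-1.02, 4.17], [0.09, 2.62], [-3.14, 3.14]. Speed limits (rad/s): [2.57, 2.57, 3.14, 3.14, 3.14, 3.14].

## Interface

Orientations are given as a unit quaternion [w, x, y, z].
In Python, from plant import state, grab_frame, ticket, manip gives the robot as it stands.
- The arm moves only by the tool carry_out, never from a script. Its argument "moves" is a list that holds one entry, the list of rows, each a list of 7 numbers: the turn, a rotation vector about the tool's x, y, z each as a share of 5 degrees, from -1 to 1, then the shift along the tool's x, y, z each as a share of 0.04 m, from -1 to 1, then the gripper command: -1 is shut, 1 is fully open, values between are in proportion. A call has 1 to 8 rows; each row shifts and turns the commanded pose from where the row before left it, along the tool's axes as they then stand; what a row does not reach is not made up. A row lasts 1/12 s, in which the tool goes at most 41.7 mm and 7.16 degrees, less where a joint would pass 70% of its speed; a pose out of reach is approached as far as the arm can. A call with a number of a shift or a turn outside -1 to 1 is refused whole. A call with a gripper value outside its range is refused whole. The fingers move at their own pace and stop on an object; the grip force is fixed at half the most. Time passes only in rows, so rows that do not move let the fingers close. It gives the time, the measured TCP pose, the force and the opening at its end, in the units of the state.
- state(): the state, without advancing time (a new reading comes with each control period).
- grab_frame(name): name is "scene" or "side" or "wrist"; returns a dict with "frame" (384x512x3 uint8, red, green, blue), "z_map" (384x512 float32, m along the optical axis (not along the pixel's ray), 0 where there is no reading), "K" (3x3 intrinsics, pixels), "k1" (the pictures are not rectified: a ray, as slopes to the right and down, at radius r is drawn at 1 + k1 r^2 times it, then the intrinsics apply), "world_from_camera" (4x4, takes a point from camera to world coordinates); the wrist camera has in their place "hand_eye" (4x4, takes a point from camera to tool coordinates, whose origin is the TCP and whose axes are the tool frame's). Camera axes: x right, y down, z forward; pixel columns grow to the right and rows downward; lengths in m; the calibration is good to about 2 mm. A picture is of the moment at which its call begins: read the wrist's pose just before it.
- ticket.job_done(): hands the job in, once; it reports no verdict.
The state is a dict: "time": time; "joint_pos": joint angles; "joint_vel": joint speeds; "joint_efforts": joint torques, N m; "tool_pos": TCP position; "tool_rot": TCP orientation; "contact_force": force on the tool from outside, world axes, zero at the start; "ft_torque": the same for the moment, N m; "gripper_width": opening from 0.0 (shut) to 1.0 (fully open).
Only numpy, scipy, OpenCV 4.12 (cv2) and the standard library are available. Lean on these libraries where they do the work, as an engineer would, in place of code of your own. Each camera call takes 0.05 s, during which the arm holds its last target.

## Working session

There is one attempt and no reset: what is moved stays moved. The work goes in short steps, Python scripts to look and compute and a tool call to move; the robot and the scene stay as the last step left them, time stands still between calls to the robot, and variables do not carry over. Pictures are saved under pics/ and viewed, and the job is handed in when it is done.

Besides the shell and the picture viewer there is one more tool, called as a command line: name --argument value ..., lists and objects as JSON in quotes. carry_out: Moves the arm, as the interface text tells. Shift numbers are shares of 0.04 m and turn numbers shares of 5 degrees, none past 1 either way. Its arguments: {"type":"object","properties":{"moves":{"type":"array"}},"required":["moves"]}

```bash
mkdir -p pics; ls; python3 - <<'E'
from plant import state, grab_frame, ticket, manip
import cv2,pickle
print(state()); print({k:getattr(manip,k) for k in dir(manip) if not k.startswith('_')})
for n in ["scene","side","wrist"]:
    f=grab_frame(n); pickle.dump(f,open(f'pics/{n}0.pkl','wb'))
    cv2.imwrite(f'pics/{n}0.png',f['frame'][:,:,::-1]); print(n,f['K'],f['k1'],f.get('world_from_camera',f.get('hand_eye')))
E
```

```text
pics
{'time': 0.0, 'joint_pos': array([-1.18999804e-01,  5.33703100e-02,  1.61430655e+00,  2.63600059e-05,
        1.47601521e+00, -1.19008282e-01]), 'joint_vel': array([-1.92166498e-04,  5.63328508e-05,  4.10840441e-04,  1.05367735e-03,
       -1.31848803e-03,  7.38997894e-04]), 'joint_efforts': array([ 2.70554956e-04, -3.93670499e+01, -3.70175600e+01, -1.62778279e-04,
        6.93513779e-03, -6.06393527e-06]), 'tool_pos': array([6.24368089e-01, 8.34797449e-05, 2.30047196e-01]), 'tool_rot': array([-1.37651414e-04,  9.99999449e-01,  2.97816388e-06, -1.04072470e-03]), 'contact_force': array([-0.09975179, -0.24283778, -0.072841  ]), 'ft_torque': array([ 0.03514785, -0.06229244, -0.00548031]), 'gripper_width': 0.9966563374097844}
{'IKError': <class 'plant.IKError'>, 'grip_depth': 0.0187}
scene [[460.58658374   0.         256.77168497]
 [  0.         460.58658374 184.85288365]
 [  0.           0.           1.        ]] -0.12688776480642053 [[ 0.78452815  0.51186515 -0.35001378  0.98859605]
 [ 0.61991934 -0.66078441  0.42315952 -0.39083262]
 [-0.01468304 -0.54896087 -0.83571908  1.02282477]
 [ 0.          0.          0.          1.        ]]
side [[435.6385319    0.         259.57392793]
 [  0.         435.6385319  197.01004226]
 [  0.           0.           1.        ]] -0.13546772021677492 [[ 0.99345068 -0.08575507  0.07551035  0.56415064]
 [-0.1132303  -0.65027326  0.75121474 -0.54338659]
 [-0.01531811 -0.75484486 -0.65572448  0.64987463]
 [ 0.          0.          0.          1.        ]]
wrist [[271.82994657   0.         257.968439  ]
 [  0.         271.82994657 189.52546733]
 [  0.           0.           1.        ]] -0.05585833388268439 [[ 9.99999155e-01 -8.32692629e-04  9.97981487e-04 -4.61815707e-04]
 [ 5.18350438e-04  9.59623021e-01  2.81288801e-01 -7.10860639e-02]
 [-1.19191312e-03 -2.81288046e-01  9.59622642e-01 -1.42521278e-01]
 [ 0.00000000e+00  0.00000000e+00  0.00000000e+00  1.00000000e+00]]
```

View pics/scene0.png

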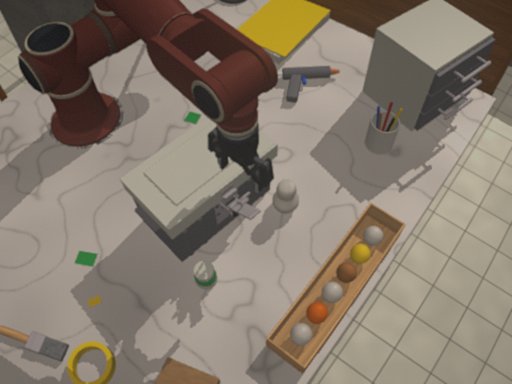

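View pics/side0.png

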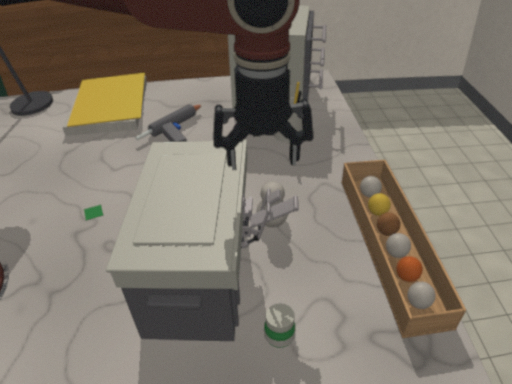

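View pics/wrist0.png

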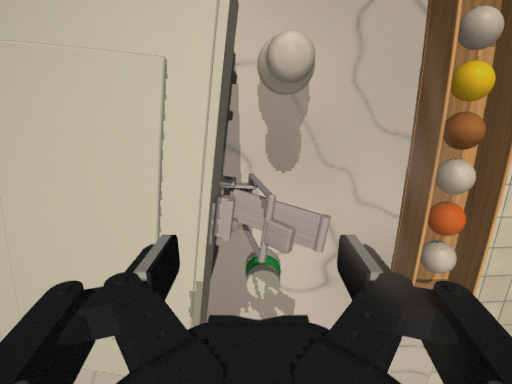

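```bash
cat > h.py <<'E'
import numpy as np,cv2,pickle
from scipy.spatial.transform import Rotation as R
def rays(f,uv):
    K=f['K']; d=(np.asarray(uv,float).reshape(-1,2)-[K[0,2],K[1,2]])/[K[0,0],K[1,1]]
    x=d.copy()
    for _ in range(20): x=d/(1+f['k1']*(x**2).sum(1,keepdims=True))
    return np.c_[x,np.ones(len(x))]
def T_wt(s):
    q=s['tool_rot']; T=np.eye(4); T[:3,:3]=R.from_quat([q[1],q[2],q[3],q[0]]).as_matrix(); T[:3,3]=s['tool_pos']; return T
def cloud(f,T):
    h,w=f['z_map'].shape; uv=np.stack(np.meshgrid(np.arange(w),np.arange(h)),-1).reshape(-1,2)
    P=rays(f,uv)*f['z_map'].reshape(-1,1); P=P@T[:3,:3].T+T[:3,3]; P[f['z_map'].ravel()==0]=np.nan
    return P.reshape(h,w,3)
def proj(f,T,P):
    P=np.asarray(P,float).reshape(-1,3); c=(P-T[:3,3])@T[:3,:3]; x=c[:,:2]/c[:,2:]
    x=x*(1+f['k1']*(x**2).sum(1,keepdims=True)); return x@np.diag([f['K'][0,0],f['K'][1,1]])+f['K'][:2,2]
E
python3 - <<'E'
from h import *
from plant import state
T0=T_wt(state())
C={}
for n,(x0,y0,x1,y1) in dict(scene=(190,160,320,290),side=(220,160,320,350),wrist=(190,10,340,310)).items():
    f=pickle.load(open(f'pics/{n}0.pkl','rb')); T=f.get('world_from_camera'); 
    if T is None: T=T0@f['hand_eye']
    C[n]=cloud(f,T)
    k=min(780/(x1-x0),590/(y1-y0)); cv2.imwrite(f'pics/{n}0c.png',cv2.resize(f['frame'][y0:y1,x0:x1,::-1],None,fx=k,fy=k,interpolation=cv2.INTER_CUBIC)); print(n,k)
    P=C[n]; 
    m=(P[...,2]>.185)&(P[...,2]<.21)&(P[...,0]<.72)&(P[...,0]>.35)&(np.abs(P[...,1])<.25)
    Q=P[m]; print(n,Q.shape,np.median(Q[:,2]),cv2.minAreaRect(Q[:,:2].astype(np.float32)))
np.savez('pics/c0.npz',**C)
E
```

```text
scene 4.538461538461538
scene (6968, 3) 0.19514404630786225 ((0.5285971164703369, -0.003373876214027405), (0.31846368312835693, 0.24392813444137573), 81.62144470214844)
side 3.1052631578947367
side (14735, 3) 0.19426236056795348 ((0.529015839099884, -0.0024342089891433716), (0.3185354769229889, 0.24426233768463135), 82.32476043701172)
wrist 1.9666666666666666
wrist (64661, 3) 0.19643320991488752 ((0.5371328592300415, -0.008604079484939575), (0.3170434236526489, 0.22453239560127258), 74.40543365478516)
```

View pics/scene0c.png

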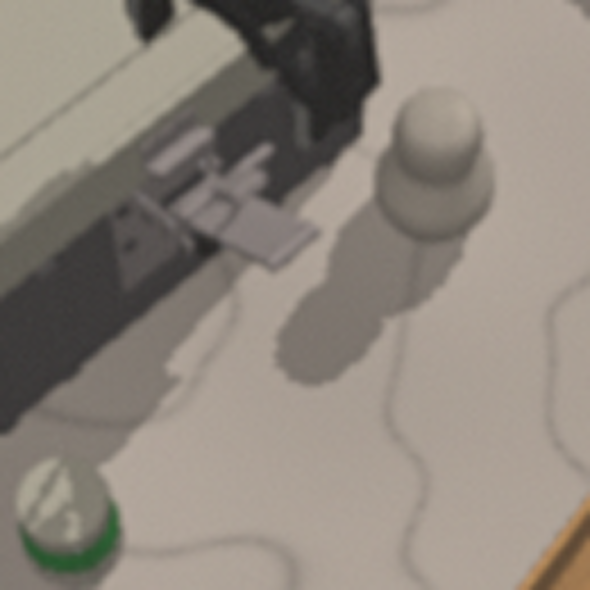

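View pics/side0c.png

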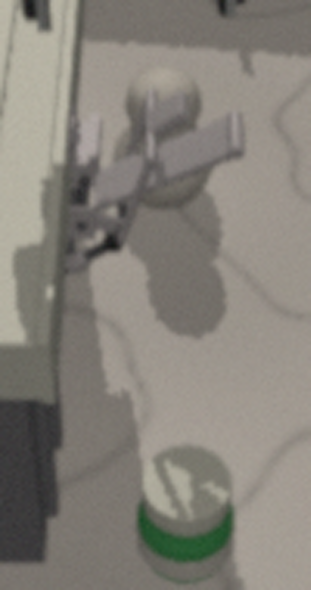

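View pics/wrist0c.png

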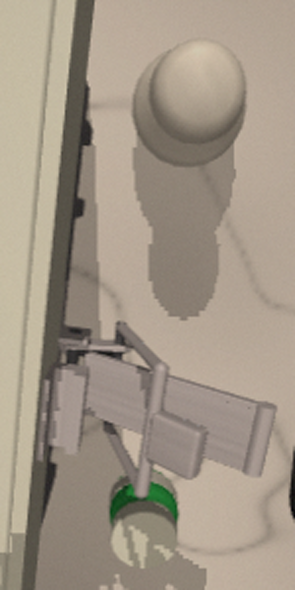

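```bash
python3 - <<'E'
from h import *
C=np.load('pics/c0.npz')
fs={n:pickle.load(open(f'pics/{n}0.pkl','rb')) for n in C.files}
# front lid edge: for scene & side: per-y bin max x of lid-top pts
for n in C.files:
    P=C[n].reshape(-1,3); z=P[:,2]
    m=(z>.188)&(z<.204)&(P[:,0]<.66)&(P[:,0]>.4)&(np.abs(P[:,1])<.25); Q=P[m]
    E=[]
    for y in np.arange(-.15,.15,.01):
        q=Q[abs(Q[:,1]-y)<.004]
        if len(q)>5: E.append((y,np.percentile(q[:,0],99),np.percentile(q[:,0],1)))
    E=np.array(E); print(n); print(np.round(E[::3],4).tolist())
    print('y range',np.percentile(Q[:,1],[.1,99.9]))
E
```

```text
scene
[[-0.15, 0.5701, 0.4256], [-0.12, 0.5735, 0.4022], [-0.09, 0.5766, 0.4007], [-0.06, 0.5807, 0.4034], [-0.03, 0.6464, 0.4069], [0.0, 0.589, 0.4106], [0.03, 0.5938, 0.4133], [0.06, 0.598, 0.4167], [0.09, 0.6005, 0.421], [0.12, 0.607, 0.5732]]
y range [-0.16613069  0.1483493 ]
side
[[-0.15, 0.5691, 0.4253], [-0.12, 0.5718, 0.4016], [-0.09, 0.5759, 0.4019], [-0.06, 0.5807, 0.4023], [-0.03, 0.6467, 0.4058], [0.0, 0.5885, 0.4095], [0.03, 0.5923, 0.4143], [0.06, 0.5967, 0.4166], [0.09, 0.5995, 0.4215], [0.12, 0.6054, 0.425]]
y range [-0.16560955  0.16547165]
wrist
[[-0.15, 0.5075, 0.4633], [-0.12, 0.5032, 0.4806], [-0.09, 0.5769, 0.4008], [-0.06, 0.5812, 0.4111], [-0.03, 0.6423, 0.4217], [0.0, 0.5892, 0.4311], [0.03, 0.5934, 0.4435], [0.06, 0.5974, 0.4514], [0.09, 0.6014, 0.4588], [0.12, 0.6054, 0.4618]]
y range [-0.15294352  0.13948856]
```

```bash
python3 - <<'E'
from h import *
C=np.load('pics/c0.npz')
fs={n:pickle.load(open(f'pics/{n}0.pkl','rb')) for n in C.files}
# edge line fit from side+scene+wrist
L=[]
for n in C.files:
    P=C[n].reshape(-1,3); z=P[:,2]
    m=(z>.188)&(z<.204)&(P[:,0]<.66)&(P[:,0]>.4); Q=P[m]
    for y in np.arange(-.14,.13,.01):
        if -.07<y<-.0 : continue
        if n=='wrist' and y<-.1: continue
        q=Q[abs(Q[:,1]-y)<.004]
        if len(q)>5:
            x=np.percentile(q[:,0],99)
            if abs(x-.5886-.135*y)<.004: L.append((y,x))
L=np.array(L); b,a=np.polyfit(L[:,0],L[:,1],1); print('x=%.4f+%.4f y'%(a,b), np.std(L[:,1]-a-b*L[:,0]))
th=np.arctan(b); out=np.array([np.cos(th),-np.sin(th),0]); lf=np.array([np.sin(th),np.cos(th),0])
E0=np.array([a,0,0])
# lid lateral extents
for n in ['scene','side']:
    P=C[n].reshape(-1,3); m=(P[:,2]>.188)&(P[:,2]<.204); Q=P[m]-E0; u=Q@out; v=Q@lf
    for ui in np.arange(-.16,-.0,.03):
        q=v[(abs(u-ui)<.01)&(abs(v)<.2)]; print(n,ui,np.percentile(q,[.2,99.8]))
# latch region points in (u,v,z), u from face
for n in C.files:
    P=C[n]; Q=P-E0; u=Q@out; v=Q@lf; z=P[...,2]
    m=(u>.004)&(u<.12)&(v>-.075)&(v<.035)&(z>.09)&(z<.23)
    print(n,m.sum(), 'latch v range',np.percentile(v[m],[.5,99.5]))
    rc=np.argwhere(m); 
    A=np.c_[rc[:,1],rc[:,0],u[m]*1000,v[m]*1000,z[m]*1000]
    for z0 in range(120,225,8):
        a=A[abs(A[:,4]-z0)<4]
        if len(a): print(z0,len(a),np.round(a.min(0)),np.round(np.median(a,0)),np.round(a.max(0)))
np.savez('pics/fr.npz',th=th,out=out,lf=lf,E0=E0)
E
```

```text
x=0.5890+0.1358 y 0.0006932068433186324
scene -0.16 [-0.16819555  0.08502756]
scene -0.13 [-0.16933576  0.07428432]
scene -0.1 [-0.1698335   0.02396548]
scene -0.07 [-0.16936932  0.02272775]
scene -0.04000000000000001 [-0.16970398  0.14519621]
scene -0.010000000000000009 [-0.16901728  0.14508154]
side -0.16 [-0.16822767  0.14645261]
side -0.13 [-0.16835262  0.14518845]
side -0.1 [-0.16899282  0.14434183]
side -0.07 [-0.16866734  0.14630042]
side -0.04000000000000001 [-0.16855375  0.12085191]
side -0.010000000000000009 [-0.16853332  0.14348731]
scene 651 latch v range [-0.04024012  0.01337876]
120 9 [222. 209.   5. -40. 118.] [226. 211.  23. -33. 122.] [234. 216.  29. -19. 124.]
128 45 [222. 196.   5. -40. 124.] [230. 208.  11. -26. 129.] [238. 216.  32.  10. 132.]
136 63 [221. 194.   4. -40. 132.] [229. 203.  13. -20. 136.] [238. 215.  32.   9. 140.]
144 30 [222. 193.   5. -41. 140.] [234. 205.  25. -18. 145.] [239. 213.  37.  10. 148.]
152 43 [228. 203.  32. -40. 148.] [237. 207.  40. -17. 152.] [246. 212.  50.   3. 156.]
160 71 [228. 192.  14. -40. 156.] [242. 208.  54. -14. 160.] 
[... 1824 characters left out ...]
 178.   4. -37. 140.] [246. 206.  26.  -8. 144.] [262. 237.  38.  18. 148.]
152 437 [248. 181.  29. -38. 148.] [258. 212.  37. -10. 151.] [280. 242.  54.  18. 156.]
160 364 [221. 184.   4. -38. 156.] [279. 211.  54.  -3. 161.] [298. 247.  68.  18. 164.]
168 1006 [216. 187.   4. -38. 164.] [291. 219.  63.  -7. 170.] [315. 252.  80.  18. 172.]
176 1023 [222. 190.   7. -38. 172.] [311. 228.  79.  -9. 176.] [330. 257.  92.  18. 180.]
184 602 [257. 193.  40. -39. 180.] [267. 228.  43.  -7. 185.] [327. 263.  90.  18. 188.]
192 434 [265. 221.  43. -21. 188.] [276. 234.  50.  -9. 192.] [294. 251.  63.  -0. 196.]
200 272 [278. 228.  52. -21. 196.] [286. 240.  57. -10. 198.] [293. 253.  62.  -1. 200.]
```

```bash
python3 - <<'E'
from h import *
from plant import state
C=np.load('pics/c0.npz'); F=np.load('pics/fr.npz'); E0,out,lf=F['E0'],F['out'],F['lf']
print(F['th'],out,lf)
for n in C.files:
    P=C[n]; Q=P-E0; u=Q@out; v=Q@lf+.0115; z=P[...,2]
    for nm,c in dict(fig=(u>.01)&(u<.15)&(v>.03)&(v<.17)&(z>.02)&(z<.11),jar=(u>.005)&(u<.15)&(v>-.17)&(v<-.03)&(z>.02)&(z<.07)).items():
        if c.sum()>20: print(n,nm,c.sum(),np.round([np.percentile(u[c],[1,99]),np.percentile(v[c],[1,99]),np.percentile(z[c],[1,99])],3).tolist())
s=state(); d=s['tool_pos']-E0; print('tcp u,v',d@out,d@lf+.0115)
E
```

```text
0.13499948071512996 [ 0.9909014 -0.1345898  0.       ] [0.1345898 0.9909014 0.       ]
scene fig 682 [[0.024, 0.082], [0.109, 0.163], [0.022, 0.099]]
scene jar 491 [[0.043, 0.089], [-0.162, -0.115], [0.022, 0.063]]
side fig 422 [[0.019, 0.08], [0.11, 0.157], [0.021, 0.097]]
side jar 1005 [[0.039, 0.087], [-0.161, -0.115], [0.021, 0.061]]
wrist fig 2976 [[0.019, 0.08], [0.111, 0.164], [0.031, 0.1]]
wrist jar 1244 [[0.039, 0.085], [-0.156, -0.111], [0.022, 0.061]]
tcp u,v 0.035178006593355945 0.016313358603816757
```

carry_out --moves '[[[0, 0, 0, 0, 0, 0, -1], [0, 0, 0, 0, 0, 0, -1], [0, 0, 0, 0, 0, 0, -1], [0, 0, 0, 0, 0, 0, -1], [0, 0, 0, 0, 0, 0, -1], [0, 0, 0, 0, 0, 0, -1]]]'

```text
time: 0.65
tool_pos: [0.625, -0.0, 0.2313]
tool_rot: [0.0, 1.0, -0.0, 0.0]
contact_force: [0.6, -0.3, -0.1]
gripper_width: 0.141
```

carry_out --moves '[[[0, 0, 1, 0, 0, 0, -1], [0, 0, 0.547, 0, 0, 0, -1], [0, 0, 0, 0.5, 0.136, 0, -1], [0, 0, 0, 0.5, 0.136, 0, -1], [0, 0, 0, 0.5, 0.136, 0, -1], [0, 0, 0, 0, 0, 0, -1], [0, 0, 0, 0, 0, 0, -1], [0, 0, 0, 0, 0, 0, -1]]]'

```text
time: 1.32
tool_pos: [0.6818, -0.024, 0.231]
tool_rot: [-0.0, 0.998, -0.067, -0.0]
contact_force: [0.8, -0.6, 0.1]
gripper_width: -0.002
```

```bash
cat >> h.py <<'E'
F=np.load('pics/fr.npz'); E0,out,lf=F['E0'],F['out'],F['lf']
B=np.stack([out,lf,[0,0,1]])
def uvz(P): return (np.asarray(P)-E0)@B.T+[0,.0115,0]
def rep():
    from plant import state
    s=state(); T=T_wt(s)
    print('t',round(s['time'],2),'TCP uvz mm',np.round(uvz(T[:3,3])*1000,1),'tool axes in uvz (rows x,y,z)\n',np.round((B@T[:3,:3]).T,3),'\nF uvz',np.round(B@s['contact_force'],2),'w',s['gripper_width'],'q',np.round(s['joint_pos'],3))
    return s
def shot(n,name,crop=None):
    from plant import grab_frame,state
    s=state(); f=grab_frame(n); T=f.get('world_from_camera')
    if T is None: T=T_wt(s)@f['hand_eye']
    f['T']=T; pickle.dump(f,open(f'pics/{name}.pkl','wb'))
    im=f['frame'][:,:,::-1]
    if crop: x0,y0,x1,y1=crop; im=im[y0:y1,x0:x1]; k=min(780/(x1-x0),590/(y1-y0)); im=cv2.resize(im,None,fx=k,fy=k,interpolation=cv2.INTER_CUBIC)
    cv2.imwrite(f'pics/{name}.png',im); return f
E
python3 - <<'E'
from h import *
rep(); shot('side','side1',(200,60,340,260))
f=shot('scene','scene1',(190,110,320,260))
P=cloud(f,f['T']); Q=uvz(P)
m=(abs(Q[...,1])<.03)&(Q[...,0]>.05)&(Q[...,0]<.14)&(Q[...,2]>.225)&(Q[...,2]<.26)
for z in np.arange(.225,.3,.01):
    q=Q[m&(abs(Q[...,2]-z)<.005)]
    if len(q): print(z,q.min(0),q.max(0))
E
```

```text
t 1.32 TCP uvz mm [9.52e+01 2.00e-01 2.31e+02] tool axes in uvz (rows x,y,z)
 [[ 1.     0.    -0.001]
 [ 0.    -1.    -0.   ]
 [-0.001  0.    -1.   ]] 
F uvz [ 0.86 -0.44  0.07] w -0.0017521476475504162 q [-0.144  0.186  1.469  0.     1.488 -0.009]
0.23500000000000001 [ 0.08769509 -0.01197009  0.23250843] [ 0.10175156 -0.00754667  0.23797262]
0.24500000000000002 [ 0.08057278 -0.01271214  0.24050201] [0.10879882 0.00112946 0.24955444]
0.255 [ 0.08097325 -0.01281746  0.25104346] [ 0.10849646 -0.00303052  0.25862463]
```

View pics/side1.png

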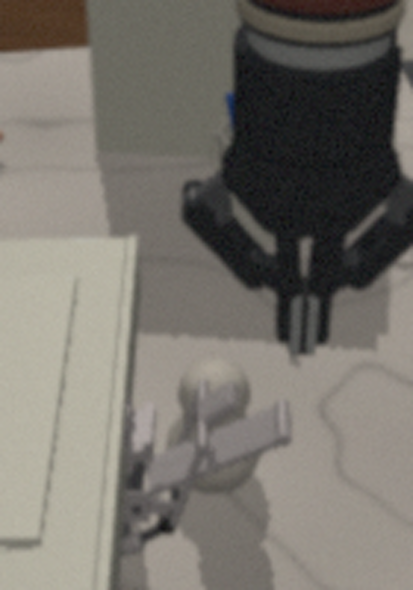

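View pics/scene1.png

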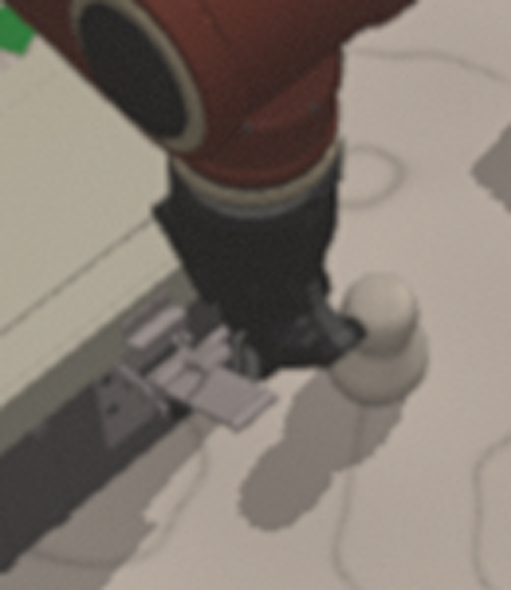

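carry_out --moves '[[[0, 0, 1, 0, 0, 0, -1], [0, 0, 1, 0, 0, 0, -1], [0, 0, 1, 0, 0, 0, -1], [0, 0, 1, 0, 0, 0, -1], [0, 0, 1, 0, 0, 0, -1], [0, 0, 1, 0, 0, 0, -1], [0, 0, 1, 0, 0, 0, -1], [0, 0, 1, 0, 0, 0, -1]]]'

```text
time: 2.08
tool_pos: [0.6817, -0.0238, 0.2316]
tool_rot: [-0.0, 0.914, -0.406, 0.0]
contact_force: [-0.7, -0.5, -0.5]
gripper_width: -0.001
```

carry_out --moves '[[[0, 0, 1, 0, 0, 0, -1], [0, 0, 1, 0, 0, 0, -1], [0, 0, 1, 0, 0, 0, -1], [0, 0, 1, 0, 0, 0, -1], [0, 0, 1, 0, 0, 0, -1], [0, 0, 1, 0, 0, 0, -1], [0, 0, 1, 0, 0, 0, -1], [0, 0, 1, 0, 0, 0, -1]]]'

```text
time: 2.75
tool_pos: [0.6816, -0.0238, 0.2316]
tool_rot: [-0.0, 0.72, -0.694, 0.0]
contact_force: [-0.1, 0.4, -1.3]
gripper_width: 0.003
```

carry_out --moves '[[[0, 0, 1, 0, 0, 0, -1], [0, 0, 1, 0, 0, 0, -1], [0, 0, 0, 0, 0, 0.5, -1], [0, 0, 0, 0, 0.3, 0.45, -1], [0, 0, 0, 0, 0, 0, -1], [0, 0, 0, 0, 0, 0, -1], [0, 0, 0, 0, 0, 0, -1]]]'

```text
time: 3.33
tool_pos: [0.6708, -0.0225, 0.1946]
tool_rot: [0.001, -0.658, 0.753, -0.001]
contact_force: [0.6, -0.1, 0.6]
gripper_width: 0.0
```

```bash
python3 - <<'E'
from h import *
rep(); shot('wrist','wrist2'); shot('side','side2',(200,60,340,260))
E
```

```text
t 3.33 TCP uvz mm [ 84.1   0.2 194.6] tool axes in uvz (rows x,y,z)
 [[ 0.    -1.     0.   ]
 [-1.    -0.    -0.002]
 [ 0.002 -0.    -1.   ]] 
F uvz [ 0.63 -0.03  0.61] w 6.848267460602609e-07 q [-0.144  0.182  1.535  0.     1.423  1.561]
```

View pics/wrist2.png

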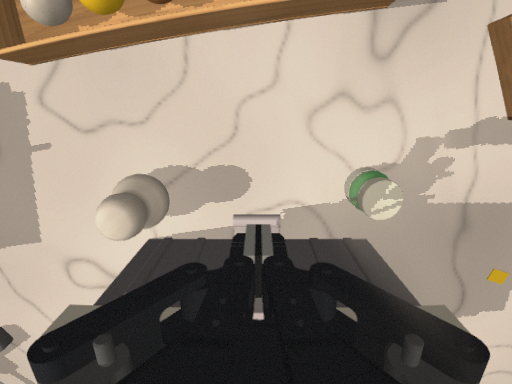

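View pics/side2.png

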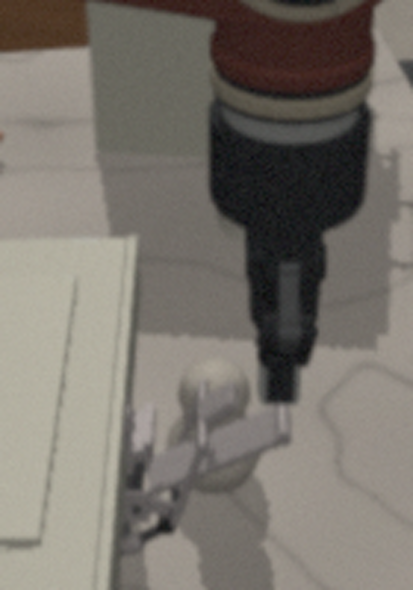

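carry_out --moves '[[[0, 0, 0, 0, 0.1, 0, -1], [0, 0, 0, 0, 0.1, 0, -1], [0, 0, 0, 0, 0.1, 0, -1], [0, 0, 0, 0, 0.1, 0, -1], [0, 0, 0, 0, 0.1, 0, -1], [0, 0, 0, 0, 0.1, 0, -1], [0, 0, 0, 0, 0, 0, -1]]]'

```text
time: 4.02
tool_pos: [0.6461, -0.0194, 0.1938]
tool_rot: [0.0, -0.658, 0.753, -0.0]
contact_force: [0.4, -0.5, 1.8]
gripper_width: 0.0
```

```bash
python3 - <<'E'
from h import *
rep(); shot('side','side3',(200,60,340,260)); shot('scene','scene3',(190,110,320,260))
E
```

```text
t 4.02 TCP uvz mm [ 59.2   0.  193.8] tool axes in uvz (rows x,y,z)
 [[ 0.    -1.     0.   ]
 [-1.    -0.    -0.001]
 [ 0.001 -0.    -1.   ]] 
F uvz [ 0.44 -0.4   1.76] w 0.00038037520144887284 q [-0.145  0.127  1.597 -0.     1.417  1.561]
```

View pics/side3.png

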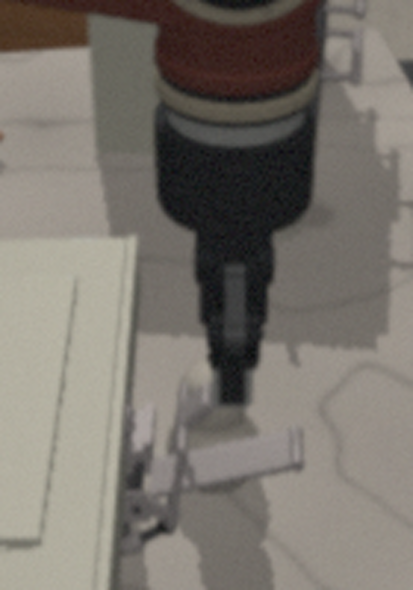

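```bash
cat >> h.py <<'E'
def bead(f):
    Q=uvz(cloud(f,f['T'])); m=(abs(Q[...,1])<.022)&(Q[...,0]>.045)&(Q[...,0]<.12)&(Q[...,2]>.03)&(Q[...,2]<.19)
    q=Q[m]; r=np.hypot(q[:,0]-.005,q[:,2]-.13); 
    k=(r>.05)&(r<.1); a=np.degrees(np.arctan2(q[k,2]-.13,q[k,0]-.005)); rr=r[k]
    for lo,hi in [(.05,.065),(.065,.08),(.08,.089),(.089,.1)]:
        s=(rr>lo)&(rr<hi); 
        if s.sum()>3: print(lo,hi,s.sum(),'ang med %.1f lever~%.2f'%(np.median(a[s]),np.radians(30-np.median(a[s]))))
E
python3 - <<'E'
from h import *
for n in ['side0','side2','side3','scene0','scene3']:
    f=pickle.load(open(f'pics/{n}.pkl','rb')); f.setdefault('T',f.get('world_from_camera')); print(n); bead(f)
E
```

```text
side0
0.05 0.065 105 ang med 29.6 lever~0.01
0.065 0.08 174 ang med 30.1 lever~-0.00
0.08 0.089 64 ang med 29.5 lever~0.01
0.089 0.1 87 ang med 29.8 lever~0.00
side2
0.05 0.065 103 ang med 29.5 lever~0.01
0.065 0.08 169 ang med 30.2 lever~-0.00
0.08 0.089 67 ang med 29.6 lever~0.01
0.089 0.1 78 ang med 29.8 lever~0.00
side3
0.05 0.065 116 ang med 17.4 lever~0.22
0.065 0.08 111 ang med 17.6 lever~0.22
0.08 0.089 68 ang med 17.4 lever~0.22
0.089 0.1 90 ang med 17.8 lever~0.21
scene0
0.05 0.065 57 ang med 31.6 lever~-0.03
0.065 0.08 72 ang med 31.1 lever~-0.02
0.08 0.089 37 ang med 30.7 lever~-0.01
0.089 0.1 59 ang med 30.5 lever~-0.01
scene3
0.05 0.065 72 ang med 18.9 lever~0.19
0.065 0.08 75 ang med 17.9 lever~0.21
0.08 0.089 45 ang med 17.9 lever~0.21
0.089 0.1 63 ang med 17.8 lever~0.21
```

View pics/scene3.png

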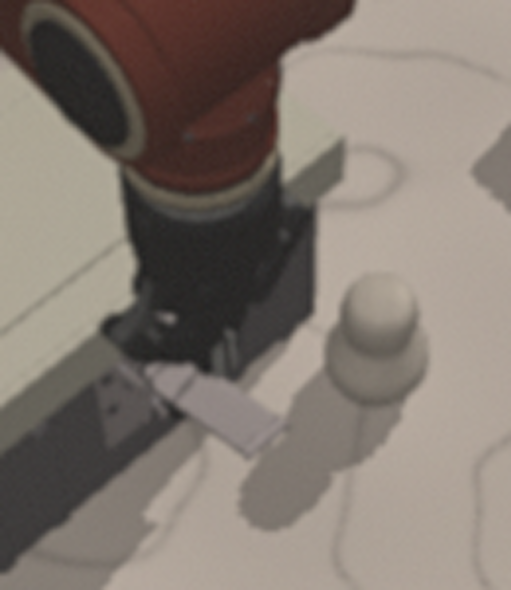

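```bash
python3 - <<'E'
from h import *
for n in ['side0','side3','scene3']:
    f=pickle.load(open(f'pics/{n}.pkl','rb')); f.setdefault('T',f.get('world_from_camera'))
    Q=uvz(cloud(f,f['T'])); m=(abs(Q[...,1])<.032)&(Q[...,0]>.018)&(Q[...,0]<.075)&(Q[...,2]>.11)&(Q[...,2]<.215)
    ed=m&(abs(Q[...,1])>.018)
    q=Q[ed]*1000; print(n,len(q))
    for z in range(115,215,8):
        a=q[abs(q[:,2]-z)<4]
        for sg in (-1,1):
            b=a[np.sign(a[:,1])==sg]
            if len(b)>1: print(z,sg,len(b),'u',np.round([b[:,0].min(),np.median(b[:,0]),b[:,0].max()]),'v',np.round([b[:,1].min(),b[:,1].max()]))
E
```

```text
side0 164
123 -1 9 u [25. 27. 29.] v [-27. -21.]
131 -1 10 u [27. 29. 32.] v [-28. -24.]
139 -1 10 u [29. 31. 34.] v [-28. -25.]
139 1 9 u [29. 31. 35.] v [24. 28.]
147 -1 13 u [31. 34. 37.] v [-28. -23.]
147 1 10 u [31. 34. 36.] v [23. 27.]
155 -1 11 u [34. 36. 39.] v [-27. -24.]
155 1 13 u [33. 37. 38.] v [24. 27.]
163 -1 10 u [36. 38. 41.] v [-27. -25.]
163 1 8 u [37. 38. 40.] v [23. 27.]
171 -1 13 u [39. 41. 44.] v [-28. -24.]
171 1 7 u [38. 40. 40.] v [24. 28.]
179 -1 23 u [41. 44. 47.] v [-28. -18.]
179 1 8 u [42. 46. 47.] v [19. 27.]
187 -1 3 u [44. 44. 44.] v [-22. -19.]
187 1 7 u [43. 43. 45.] v [18. 27.]
side3 131
115 -1 3 u [23. 25. 27.] v [-26. -25.]
123 -1 10 u [23. 25. 28.] v [-27. -20.]
131 -1 12 u [25. 27. 29.] v [-28. -24.]
131 1 5 u [26. 26. 28.] v [24. 26.]
139 -1 9 u [25. 29. 31.] v [-27. -24.]
139 1 5 u [26. 28. 28.] v [23. 26.]
147 -1 11 u [27. 29. 31.] v [-27. -25.]
147 1 4 u [28. 28. 28.] v [23. 26.]
155 -1 10 u [27. 30. 32.] v [-26. -25.]
155 1 3 u [28. 28. 28.] v [25. 28.]
163 -1 12 u [29. 31. 34.] v [-27. -25.]
171 -1 10 u [29. 32. 34.] v [-28. -25.]
179 -1 23 u [31. 33. 36.] v [-28. -18.]
179 1 12 u [32. 33. 35.] v [19. 28.]
scene3 47
115 -1 4 u [24. 25. 27.] v [-24. -19.]
123 -1 5 u [24. 26. 31.] v [-29. -19.]
131 -1 4 u [21. 28. 29.] v [-29. -18.]
139 -1 4 u [28. 28. 29.] v [-29. -26.]
147 -1 2 u [28. 28. 29.] v [-29. -29.]
155 -1 3 u [30. 31. 33.] v [-29. -28.]
163 -1 6 u [30. 32. 33.] v [-29. -25.]
171 -1 5 u [31. 32. 33.] v [-29. -24.]
179 -1 11 u [30. 33. 35.] v [-29. -18.]
187 -1 3 u [32. 34. 35.] v [-27. -22.]
```

carry_out --moves '[[[0, 0, 0, 0, -0.5, 0, -1], [0, 0, 0, 0, -0.7, 0, -1], [0, 0, 0, 0, -0.8, 0, -1], [-1, 0, 0, 0, 0, 0, -1], [-1, 0, 0, 0, 0, 0, -1], [-1, 0, 0, 0, 0, 0, -1], [-1, 0, 0, 0, 0, 0, -1], [-1, 0, 0, 0, 0, 0, -1]]]'

```text
time: 4.78
tool_pos: [0.7257, -0.0302, 0.1928]
tool_rot: [-0.144, -0.642, 0.735, 0.165]
contact_force: [0.3, -1.2, 0.2]
gripper_width: 0.001
```

carry_out --moves '[[[-1, 0, 0, 0, 0, 0, -1], [-1, 0, 0, 0, 0, 0, -1], [-1, 0, 0, 0, 0, 0, -1], [-1, 0, 0, 0, 0, 0, -1], [0, 0, 0, 0, 0, 0, -1], [0, 0, 0, 0, 0, 0, -1]]]'

```text
time: 5.28
tool_pos: [0.7254, -0.0302, 0.1894]
tool_rot: [-0.253, -0.607, 0.695, 0.29]
contact_force: [0.9, 0.6, 0.1]
gripper_width: 0.0
```

```bash
python3 - <<'E'
from h import *
rep(); f=shot('side','side4',(200,60,340,260));bead(f); shot('wrist','wrist4')
E
```

```text
t 5.28 TCP uvz mm [139.2  -0.  189.4] tool axes in uvz (rows x,y,z)
 [[-0.    -1.    -0.   ]
 [-0.705  0.     0.71 ]
 [-0.71   0.    -0.705]] 
F uvz [0.83 0.7  0.06] w 0.0003119397270968941 q [-0.142  0.843  0.793 -0.007  2.295  1.562]
0.05 0.065 105 ang med 16.7 lever~0.23
0.065 0.08 219 ang med 34.2 lever~-0.07
0.08 0.089 132 ang med 17.4 lever~0.22
0.089 0.1 87 ang med 16.7 lever~0.23
```

View pics/side4.png

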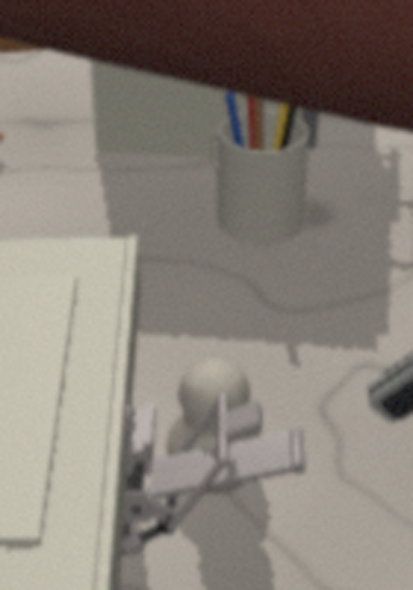

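View pics/wrist4.png

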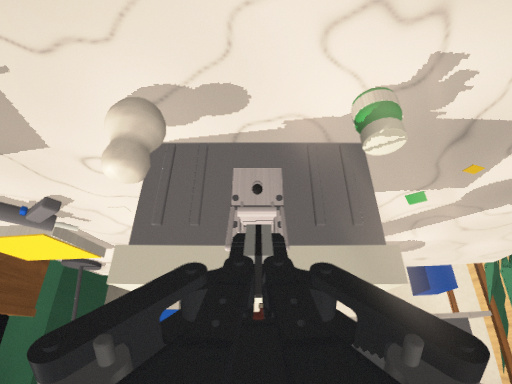

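carry_out --moves '[[[0, 0, 0, 0, -0.3, 0.55, -1], [0, 0, 0, 0, -0.3, 0.55, -1], [0, 0, 0, 0, 0.15, 0.2, -1], [0, 0, 0, 0, 0.15, 0.2, -1], [0, 0, 0, 0, 0, 0, -1], [0, 0, 0, 0, 0, 0, -1]]]'

```text
time: 5.88
tool_pos: [0.6923, -0.0255, 0.1448]
tool_rot: [-0.251, -0.608, 0.696, 0.287]
contact_force: [0.1, 0.3, 0.9]
gripper_width: 0.001
```

```bash
python3 - <<'E'
from h import *
rep(); f=shot('side','side5',(200,60,340,260));bead(f)
E
```

```text
t 5.88 TCP uvz mm [105.8   0.2 144.8] tool axes in uvz (rows x,y,z)
 [[ 0.    -1.    -0.   ]
 [-0.71  -0.     0.705]
 [-0.705 -0.    -0.71 ]] 
F uvz [0.09 0.36 0.89] w 0.0013042770646921492 q [-0.142  0.783  0.957 -0.006  2.183  1.562]
0.05 0.065 118 ang med 17.8 lever~0.21
0.065 0.08 218 ang med 36.5 lever~-0.11
0.08 0.089 127 ang med 18.3 lever~0.20
0.089 0.1 97 ang med 17.5 lever~0.22
```

View pics/side5.png

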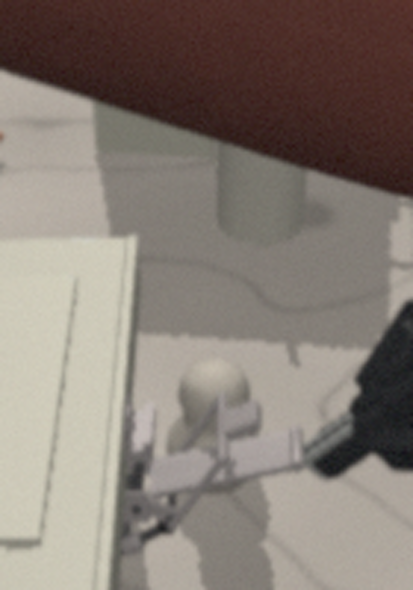

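carry_out --moves '[[[0, 0, 0, 0, -0.04, 0.15, -1], [0, 0, 0, 0, 0.09, -0.03, -1], [0, 0, 0, 0, 0.09, -0.03, -1], [0, 0, 0, 0, 0.09, -0.03, -1], [0, 0, 0, 0, 0.09, -0.03, -1], [0, 0, 0, 0, 0.09, -0.03, -1], [0, 0, 0, 0, 0, 0, -1]]]'

```text
time: 6.52
tool_pos: [0.6808, -0.024, 0.1554]
tool_rot: [-0.251, -0.608, 0.696, 0.288]
contact_force: [-0.8, -0.2, -1.3]
gripper_width: 0.002
```

```bash
python3 - <<'E'
from h import *
rep(); f=shot('side','side6',(200,60,340,260));bead(f)
E
```

```text
t 6.52 TCP uvz mm [ 94.2   0.  155.4] tool axes in uvz (rows x,y,z)
 [[ 0.    -1.     0.   ]
 [-0.708 -0.     0.706]
 [-0.706 -0.    -0.708]] 
F uvz [-0.73 -0.34 -1.31] w 0.0019689780335943614 q [-0.142  0.747  0.993 -0.006  2.185  1.562]
0.05 0.065 110 ang med 27.0 lever~0.05
0.065 0.08 208 ang med 28.2 lever~0.03
0.08 0.089 73 ang med 27.0 lever~0.05
0.089 0.1 121 ang med 26.6 lever~0.06
```

View pics/side6.png

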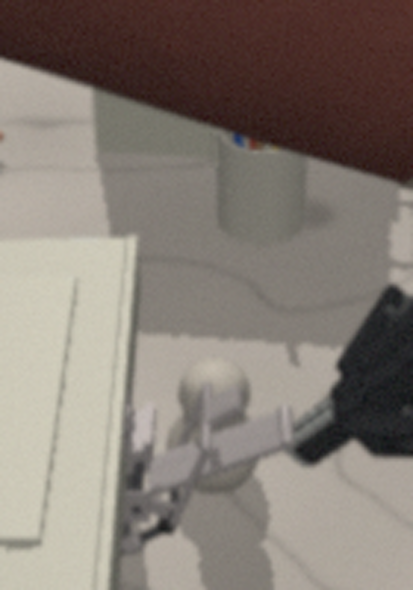

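carry_out --moves '[[[0, 0, 0, 0, 0.06, -0.02, -1], [0, 0, 0, 0, 0.05, -0.02, -1], [0, 0, 0, 0, 0, 0, -1]]]'

```text
time: 6.82
tool_pos: [0.6785, -0.0237, 0.1584]
tool_rot: [-0.252, -0.608, 0.696, 0.288]
contact_force: [-0.1, -0.4, -0.1]
gripper_width: -0.004
```

```bash
python3 - <<'E'
from h import *
rep(); f=shot('side','side7',(200,60,340,260));bead(f)
E
```

```text
t 6.82 TCP uvz mm [ 91.9   0.  158.4] tool axes in uvz (rows x,y,z)
 [[-0.    -1.     0.   ]
 [-0.707  0.     0.707]
 [-0.707 -0.    -0.707]] 
F uvz [-0.03 -0.43 -0.09] w -0.003749136517585499 q [-0.142  0.74   0.999 -0.006  2.188  1.562]
0.05 0.065 100 ang med 29.3 lever~0.01
0.065 0.08 171 ang med 29.8 lever~0.00
0.08 0.089 63 ang med 29.3 lever~0.01
0.089 0.1 131 ang med 28.9 lever~0.02
```

carry_out --moves '[[[0, 0, 0, 0, 0, -0.6, -1], [0, 0, 0, 0, 0, -0.7, -1], [1, 0, 0, 0, 0, 0, -1], [1, 0, 0, 0, 0, 0, -1], [1, 0, 0, 0, 0, 0, -1], [1, 0, 0, 0, 0, 0, -1], [1, 0, 0, 0, 0, 0, -1], [1, 0, 0, 0, 0, 0, -1]]]'

```text
time: 7.53
tool_pos: [0.7153, -0.0287, 0.1956]
tool_rot: [-0.084, -0.652, 0.747, 0.097]
contact_force: [-0.5, -0.1, 0.1]
gripper_width: 0.004
```

carry_out --moves '[[[1, 0, 0, 0, 0, 0, -1], [1, 0, 0, 0, 0, 0, -1], [1, 0, 0, 0, 0, 0, -1], [0, 0, 0, 0, 0.5, 0, -1], [0, 0, 0, 0, 0.5, 0, -1], [0, 0, 0, 0, 0, 0, -1], [0, 0, 0, 0, 0, 0, -1]]]'

```text
time: 8.12
tool_pos: [0.6748, -0.0232, 0.1952]
tool_rot: [-0.0, -0.658, 0.753, 0.0]
contact_force: [0.2, 0.0, 0.8]
gripper_width: -0.003
```

```bash
python3 - <<'E'
from h import *
rep(); f=shot('side','side8',(200,60,340,260));bead(f)
E
```

```text
t 8.12 TCP uvz mm [8.810e+01 1.000e-01 1.952e+02] tool axes in uvz (rows x,y,z)
 [[ 0. -1.  0.]
 [-1. -0.  0.]
 [-0. -0. -1.]] 
F uvz [0.21 0.03 0.85] w -0.002736464388168211 q [-0.144  0.192  1.523 -0.     1.428  1.561]
0.05 0.065 101 ang med 29.6 lever~0.01
0.065 0.08 168 ang med 30.0 lever~-0.00
0.08 0.089 69 ang med 29.4 lever~0.01
0.089 0.1 77 ang med 29.5 lever~0.01
```

View pics/side8.png

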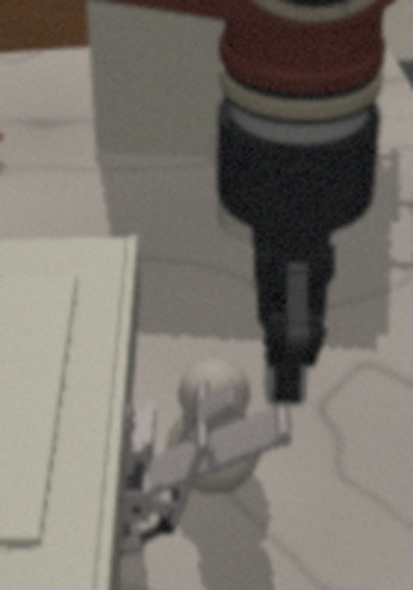

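carry_out --moves '[[[0, 0, 0, 0, 0.22, 0, -1], [0, 0, 0, 0, 0, 0.17, -1], [0, 0, 0, 0, 0, 0, -1], [0, 0, 0, 0, 0.08, 0, -1], [0, 0, 0, 0, 0.08, 0, -1], [0, 0, 0, 0, 0.08, 0, -1], [0, 0, 0, 0, 0.08, 0, -1], [0, 0, 0, 0, 0, 0, -1]]]'

```text
time: 8.83
tool_pos: [0.6537, -0.0203, 0.1884]
tool_rot: [0.0, -0.658, 0.753, 0.0]
contact_force: [0.3, 0.3, 0.1]
gripper_width: -0.004
```

```bash
cat >> h.py <<'E'
def rod(f):
    Q=uvz(cloud(f,f['T']))*1000; m=(Q[...,1]<-20)&(Q[...,1]>-31)&(Q[...,0]>-2)&(Q[...,0]<75)&(Q[...,2]>108)&(Q[...,2]<190)
    q=Q[m]
    for z in range(112,190,8):
        b=q[abs(q[:,2]-z)<4]
        if len(b)>2: print('rod',z,len(b),np.round(np.median(b[:,0]),1))
E
python3 - <<'E'
from h import *
rep(); f=shot('side','side9',(200,60,340,260));bead(f);rod(f)
E
```

```text
t 8.83 TCP uvz mm [6.690e+01 1.000e-01 1.884e+02] tool axes in uvz (rows x,y,z)
 [[ 0. -1. -0.]
 [-1. -0. -0.]
 [ 0.  0. -1.]] 
F uvz [0.25 0.33 0.12] w -0.0036473881224449375 q [-0.145  0.148  1.583  0.     1.41   1.561]
0.05 0.065 105 ang med 29.5 lever~0.01
0.065 0.08 114 ang med 29.5 lever~0.01
0.08 0.089 66 ang med 29.5 lever~0.01
0.089 0.1 92 ang med 29.7 lever~0.00
rod 120 12 8.3
rod 128 27 10.3
rod 136 21 12.1
rod 144 12 29.8
rod 152 15 32.3
rod 160 12 31.6
rod 168 13 34.2
rod 176 15 35.8
rod 184 20 35.9
```

View pics/side9.png

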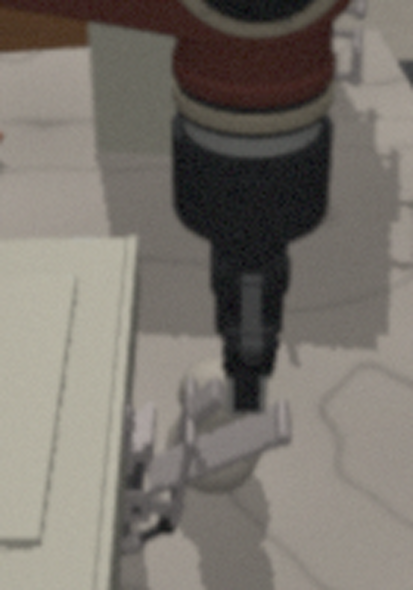

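carry_out --moves '[[[0, 0, 0, 0, 0.07, 0, -1], [0, 0, 0, 0, 0.07, 0, -1], [0, 0, 0, 0, 0.07, 0, -1], [0, 0, 0, 0, 0.07, 0, -1], [0, 0, 0, 0, 0.07, 0, -1], [0, 0, 0, 0, 0.07, 0, -1], [0, 0, 0, 0, 0, 0, -1]]]'

```text
time: 9.47
tool_pos: [0.637, -0.018, 0.1882]
tool_rot: [-0.0, -0.658, 0.753, 0.0]
contact_force: [0.0, -0.0, -0.5]
gripper_width: 0.001
```

```bash
python3 - <<'E'
from h import *
rep(); f=shot('side','side10',(200,60,340,260));bead(f);rod(f)
E
```

```text
t 9.47 TCP uvz mm [5.000e+01 1.000e-01 1.882e+02] tool axes in uvz (rows x,y,z)
 [[ 0. -1. -0.]
 [-1. -0.  0.]
 [-0.  0. -1.]] 
F uvz [ 0.05 -0.03 -0.5 ] w 0.0013275950547428847 q [-0.145  0.11   1.625  0.     1.407  1.561]
0.05 0.065 103 ang med 29.6 lever~0.01
0.065 0.08 119 ang med 29.5 lever~0.01
0.08 0.089 65 ang med 29.5 lever~0.01
0.089 0.1 89 ang med 29.7 lever~0.00
rod 120 12 8.2
rod 128 26 8.6
rod 136 22 24.7
rod 144 12 24.9
rod 152 14 25.8
rod 160 15 22.7
rod 168 11 24.5
rod 176 13 23.1
rod 184 26 21.7
```

carry_out --moves '[[[0, 0, 0, 0, 0.06, 0, -1], [0, 0, 0, 0, 0.06, 0, -1], [0, 0, 0, 0, 0.06, 0, -1], [0, 0, 0, 0, 0.06, 0, -1], [0, 0, 0, 0, 0.06, 0, -1], [0, 0, 0, 0, 0, 0, -1], [0, 0, 0, 0, 0, 0, -1]]]'

```text
time: 10.1
tool_pos: [0.6255, -0.0165, 0.1883]
tool_rot: [0.0, -0.658, 0.753, -0.0]
contact_force: [-0.4, -0.4, -0.1]
gripper_width: 0.0
```

```bash
python3 - <<'E'
from h import *
rep(); f=shot('side','side11',(200,60,340,260));bead(f);rod(f);  shot('scene','scene11',(190,110,320,260))
E
```

```text
t 10.1 TCP uvz mm [ 38.4   0.  188.3] tool axes in uvz (rows x,y,z)
 [[ 0. -1.  0.]
 [-1. -0. -0.]
 [ 0. -0. -1.]] 
F uvz [-0.3  -0.44 -0.08] w 4.983877015087452e-05 q [-0.145  0.083  1.653 -0.     1.405  1.56 ]
0.05 0.065 108 ang med 29.5 lever~0.01
0.065 0.08 109 ang med 29.5 lever~0.01
0.08 0.089 64 ang med 29.6 lever~0.01
0.089 0.1 87 ang med 29.6 lever~0.01
rod 120 10 12.5
rod 128 28 11.8
rod 136 26 10.5
rod 144 14 19.1
rod 152 16 16.1
rod 160 19 13.0
rod 168 12 9.3
rod 176 18 5.7
rod 184 18 2.6
```

View pics/side11.png

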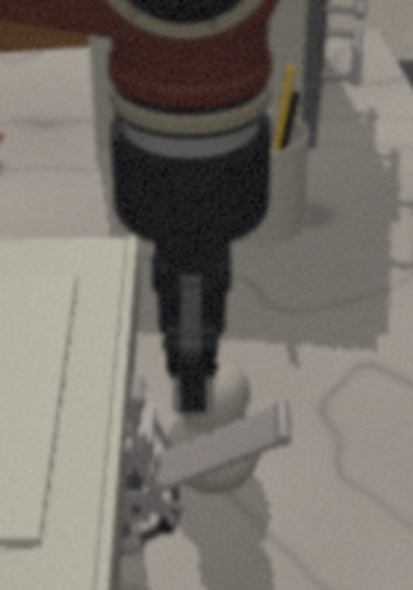

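```bash
python3 - <<'E'
import numpy as np
from scipy.optimize import least_squares
D=np.array([[.0534,1.6143,1.476,.6244,.2300],[.186,1.469,1.488,.6822,.231],[.843,.793,2.295,.7260,.1894],[.783,.957,2.183,.6928,.1448],[.747,.993,2.185,.6812,.1554],[.083,1.653,1.405,.6257,.1883],[.74,.999,2.188,.6789,.1584],[.192,1.523,1.428,.6752,.1952]])
A=[];b=[]
for q2,q3,q5,r,z in D:
    s=q2+q3; t=s+q5
    A.append([1,0,np.sin(q2),np.sin(s),np.cos(s),np.sin(t)]);b.append(r)
    A.append([0,1,np.cos(q2),np.cos(s),-np.sin(s),np.cos(t)]);b.append(z)
x,res,rk,sv=np.linalg.lstsq(np.array(A),np.array(b),rcond=None); print(x,rk,sv, np.abs(np.array(A)@x-b).max())
a1,H,L2,Lc,Ls,L5=x
for phi in (45,50):
  for u,z in [(61,53),(65,60)]:
    r=.589+u/1000-.003; t=np.pi+np.radians(phi)
    wr,wz=r-L5*np.sin(t),z/1000-L5*np.cos(t)
    f=lambda q:[a1+L2*np.sin(q[0])+Lc*np.sin(q.sum())+Ls*np.cos(q.sum())-wr,H+L2*np.cos(q[0])+Lc*np.cos(q.sum())-Ls*np.sin(q.sum())-wz]
    q=least_squares(f,[.8,1.1]).x
    e=np.array([a1+L2*np.sin(q[0]),H+L2*np.cos(q[0])]); w=np.array([wr,wz])
    k=(.585-e[0])/(wr-e[0]); print(phi,u,z,'q',q,'q5',t-q.sum(),'elbow',e,'wrist',w,'forearm line z at lid front',e[1]+k*(wz-e[1]))
E
```

```text
[0.00141558 0.23775655 0.42674912 0.61257157 0.09471373 0.28041047] 6 [5.56345916 4.00077531 1.0069423  0.12853076 0.08149238 0.06800823] 0.0007061239760545457
45 61 53 q [0.77102551 1.13787189] q5 2.0180934195816493 elbow [0.29880471 0.54381949] wrist [0.84528014 0.25128014] forearm line z at lid front 0.390613362973739
45 65 60 q [0.77169911 1.124068  ] q5 2.0312237098803383 elbow [0.29901081 0.5436191 ] wrist [0.84928014 0.25828014] forearm line z at lid front 0.39532106772931747
50 61 53 q [0.82779249 1.08233124] q5 2.104133545797408 elbow [0.31569061 0.52645366] wrist [0.86180688 0.23324437] forearm line z at lid front 0.38186171327555907
50 65 60 q [0.828454   1.06851721] q5 2.1172860728554053 elbow [0.31588152 0.5262457 ] wrist [0.86580688 0.24024437] forearm line z at lid front 0.38628444599748557
```

carry_out --moves '[[[0, 0, 0, 0, -0.4, 0, -1], [0, 0, 0, 0, -0.45, 0, -1], [0, 0, 0, 0, -0.37, 0, -1], [0, 0, 0, 0, 0, 0, -1]]]'

```text
time: 10.53
tool_pos: [0.6758, -0.0236, 0.1881]
tool_rot: [0.0, -0.658, 0.753, -0.0]
contact_force: [-0.6, 0.1, -0.2]
gripper_width: 0.001
```

```bash
python3 - <<'E'
from h import *
rep(); f=shot('side','side12',(200,60,340,260));bead(f);rod(f)
E
```

```text
t 10.53 TCP uvz mm [ 89.1  -0.2 188.1] tool axes in uvz (rows x,y,z)
 [[-0.    -1.     0.   ]
 [-1.     0.    -0.001]
 [ 0.001 -0.    -1.   ]] 
F uvz [-0.59  0.04 -0.17] w 0.0014327606575351853 q [-0.145  0.198  1.527 -0.     1.415  1.561]
0.05 0.065 103 ang med 29.5 lever~0.01
0.065 0.08 104 ang med 29.4 lever~0.01
0.08 0.089 62 ang med 29.5 lever~0.01
0.089 0.1 63 ang med 29.6 lever~0.01
rod 120 7 10.0
rod 128 30 11.0
rod 136 27 12.2
rod 144 14 19.2
rod 152 15 16.1
rod 160 20 11.5
rod 168 11 10.0
rod 176 15 5.7
rod 184 17 2.5
```

View pics/side12.png

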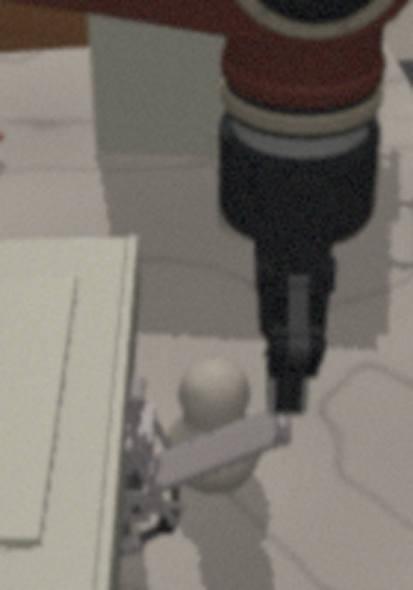

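carry_out --moves '[[[0, 0, 0, 0, -0.05, 0.15, -1], [0, 0, 0, 0, -0.05, 0.15, -1], [0, 0, 0, 0, -0.03, 0.12, -1], [0, 0, 0, 0, -0.02, 0.12, -1], [0, 0, 0, 0, 0, 0, -1]]]'

```text
time: 11.0
tool_pos: [0.6789, -0.0238, 0.1648]
tool_rot: [-0.001, -0.658, 0.753, 0.001]
contact_force: [0.4, 0.9, -0.3]
gripper_width: -0.0
```

```bash
python3 - <<'E'
from h import *
rep(); f=shot('side','side13',(200,60,340,260));bead(f);rod(f)
E
```

```text
t 11.0 TCP uvz mm [ 92.3   0.  164.8] tool axes in uvz (rows x,y,z)
 [[-0.    -1.    -0.   ]
 [-1.     0.     0.003]
 [-0.003  0.    -1.   ]] 
F uvz [ 0.29  0.99 -0.34] w -0.0004208120625530709 q [-0.144  0.225  1.536 -0.     1.383  1.561]
0.05 0.065 109 ang med 19.6 lever~0.18
0.065 0.08 117 ang med 19.7 lever~0.18
0.08 0.089 52 ang med 19.9 lever~0.18
0.089 0.1 95 ang med 23.2 lever~0.12
rod 120 20 24.4
rod 128 21 20.5
rod 136 30 11.4
rod 144 16 16.7
rod 152 16 14.3
rod 160 17 9.9
rod 168 11 8.4
rod 176 24 4.1
rod 184 8 1.1
```

View pics/side13.png

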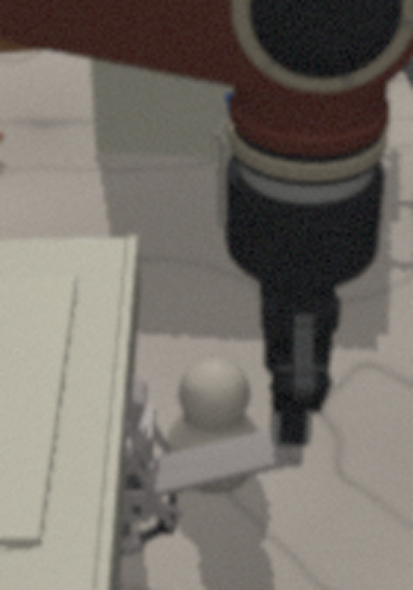

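carry_out --moves '[[[0, 0, 0, 0, -0.06, 0.13, -1], [0, 0, 0, 0, -0.05, 0.13, -1], [0, 0, 0, 0, -0.04, 0.13, -1], [0, 0, 0, 0, -0.03, 0.13, -1], [0, 0, 0, 0, -0.01, 0.13, -1], [0, 0, 0, 0, 0, 0.13, -1], [0, 0, 0, 0, 0, 0, -1]]]'

```text
time: 11.63
tool_pos: [0.6871, -0.025, 0.134]
tool_rot: [-0.0, -0.658, 0.753, 0.001]
contact_force: [0.1, 0.8, 0.3]
gripper_width: 0.002
```

```bash
python3 - <<'E'
from h import *
rep(); f=shot('side','side14',(200,60,340,260));bead(f);rod(f)
E
```

```text
t 11.63 TCP uvz mm [100.5  -0.  134. ] tool axes in uvz (rows x,y,z)
 [[-0.    -1.     0.   ]
 [-1.     0.     0.001]
 [-0.001 -0.    -1.   ]] 
F uvz [0.03 0.84 0.32] w 0.002305583771414581 q [-0.144  0.269  1.538 -0.     1.336  1.561]
0.05 0.065 121 ang med 1.8 lever~0.49
0.065 0.08 126 ang med 1.6 lever~0.50
0.08 0.089 76 ang med 1.4 lever~0.50
0.089 0.1 114 ang med 9.0 lever~0.37
rod 112 7 21.7
rod 120 19 18.6
rod 128 25 8.6
rod 136 18 14.0
rod 144 13 12.5
rod 152 18 10.4
rod 160 14 8.2
rod 168 13 6.8
rod 176 16 3.7
rod 184 5 1.1
```

View pics/side14.png

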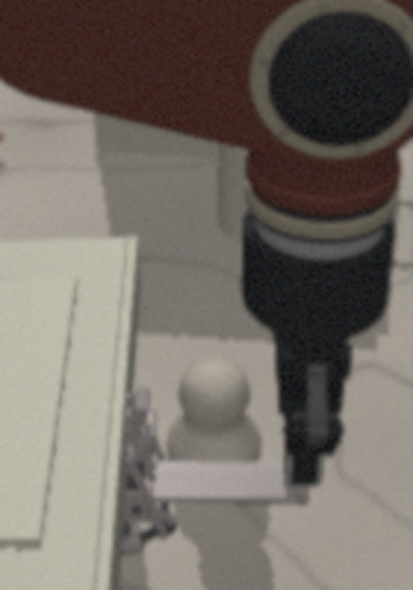

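carry_out --moves '[[[-1, 0, 0, 0, 0, 0.2, -1], [-1, 0, 0, 0, 0, 0.2, -1], [-1, 0, 0, 0, 0, 0.2, -1], [-1, 0, 0, 0, 0, 0.2, -1], [0, 0, 0, 0, 0, 0, -1]]]'

```text
time: 12.1
tool_pos: [0.6833, -0.0245, 0.1008]
tool_rot: [-0.116, -0.647, 0.741, 0.133]
contact_force: [-0.1, 0.2, 0.6]
gripper_width: 0.001
```

```bash
python3 - <<'E'
from h import *
rep(); f=shot('side','side15',(200,60,340,260));bead(f)
E
```

```text
t 12.1 TCP uvz mm [ 9.670e+01 -1.000e-01  1.008e+02] tool axes in uvz (rows x,y,z)
 [[-0.    -1.    -0.   ]
 [-0.938  0.     0.348]
 [-0.348  0.    -0.938]] 
F uvz [-0.17  0.2   0.65] w 0.000628927579515167 q [-0.143  0.517  1.308 -0.003  1.672  1.563]
0.05 0.065 112 ang med -17.9 lever~0.84
0.065 0.08 111 ang med -18.4 lever~0.84
0.08 0.089 95 ang med -18.4 lever~0.84
0.089 0.1 172 ang med -3.6 lever~0.59
```

View pics/side15.png

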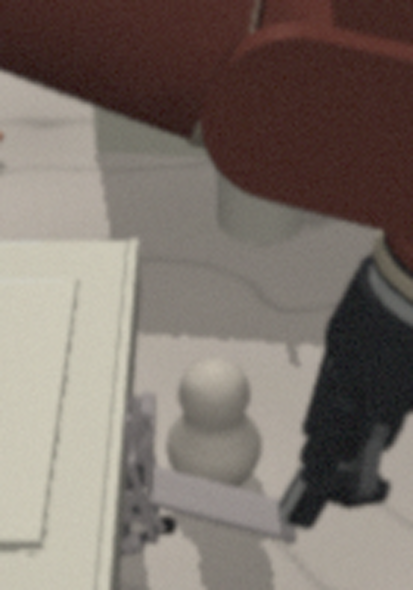

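```bash
python3 - <<'E'
from h import *
rep()
for n in ['side0','side14','side15']:
    f=pickle.load(open(f'pics/{n}.pkl','rb')); f.setdefault('T',f.get('world_from_camera'))
    Q=uvz(cloud(f,f['T']))*1000
    m=(Q[...,0]<-3)&(Q[...,0]>-20)&(abs(Q[...,1])<100)&(Q[...,2]>180); print(n,'lid z',np.median(Q[m][:,2]),m.sum())
    m=(Q[...,0]<30)&(Q[...,0]>-1)&(abs(Q[...,1])<33)&(Q[...,2]>150)&(Q[...,2]<210)
    q=Q[m]
    for z in range(154,212,4):
        b=q[abs(q[:,2]-z)<2]
        if len(b)>1: print(z,len(b),'u',np.round(np.percentile(b[:,0],[5,50,95]),1),'v',np.round(np.percentile(b[:,1],[5,95])))
    if n!='side0': rod(f)
f=shot('side','side15b',(225,180,275,250)); f=shot('scene','scene15b',(200,150,260,210)); f=shot('wrist','wrist15b')
E
```

```text
t 12.15 TCP uvz mm [ 9.700e+01 -1.000e-01  1.018e+02] tool axes in uvz (rows x,y,z)
 [[-0.    -1.    -0.   ]
 [-0.939  0.     0.344]
 [-0.344  0.    -0.939]] 
F uvz [1.56 0.02 1.11] w -4.785279623881814e-05 q [-0.143  0.514  1.31  -0.003  1.669  1.563]
side0 lid z 269.6011007870716 1863
154 2 u [1.6 1.6 1.6] v [-29. -27.]
158 4 u [1.4 1.5 1.6] v [-26. -21.]
162 19 u [ 1.4  7.9 16.4] v [-20.  15.]
166 28 u [ 4.4  9.3 16.1] v [-17.  15.]
170 66 u [ 2.1  6.9 13.5] v [-16.  14.]
174 53 u [ 3.2 13.8 16.2] v [-16.  17.]
178 16 u [1.1 1.9 5.6] v [-31.  33.]
182 23 u [1.  1.9 3.1] v [-25.  15.]
186 7 u [0.9 1.  1.1] v [-24.  12.]
190 9 u [0.8 0.9 1.1] v [-20.  17.]
194 30 u [-0.8  0.2  0.9] v [-28.  26.]
side14 lid z 423.2259106879327 2212
154 12 u [ 1.5  9.6 12. ] v [-28. -23.]
158 8 u [ 1.5  7.4 10.8] v [-27. -23.]
162 21 u [ 1.5  9.9 16.5] v [-26.  16.]
166 20 u [ 5.2  9.3 14.5] v [-26.  -3.]
170 28 u [ 2.2  8.7 16.2] v [-27.  -0.]
174 76 u [ 1.9 10.3 15.9] v [-27.  20.]
178 19 u [1.1 2.9 8.3] v [-29.  30.]
182 36 u [ 1.2  2.5 10.3] v [-18.  20.]
186 22 u [ 0.9  5.1 13. ] v [-21.   9.]
190 33 u [ 0.9  8.6 14.8] v [-18.  11.]
194 60 u [-0.8  0.9 12.9] v [-23.  26.]
rod 112 7 21.7
rod 120 19 18.6
rod 128 25 8.6
rod 136 18 14.0
rod 144 13 12.5
rod 152 18 10.4
rod 160 14 8.2
rod 168 13 6.8
rod 176 16 3.7
rod 184 5 1.1
side15 lid z 417.3947030060009 2105
154 8 u [1.4 3.9 9.6] v [-28. -23.]
158 16 u [ 1.4  8.1 16. ] v [-27.  -7.]
162 22 u [ 1.4  8.3 16.5] v [-27.  17.]
166 23 u [ 3.8 10.6 15.9] v [-26.  -4.]
170 53 u [ 2.6  6.6 16.1] v [-26.  24.]
174 36 u [ 1.8  6.3 15.8] v [-19.  22.]
178 32 u [ 1.3  3.9 11.4] v [-23.  29.]
182 39 u [ 1.3  3.3 13.3] v [-28.  18.]
186 33 u [ 1.2 10.  16.8] v [-26.   8.]
190 66 u [-0.7  1.1 14.7] v [-26.  25.]
194 4 u [0.1 0.5 1. ] v [-16.  19.]
rod 112 10 14.9
rod 120 14 12.7
rod 128 24 6.9
rod 136 19 10.7
rod 144 12 9.3
rod 152 14 7.8
rod 160 18 6.6
rod 168 14 5.3
rod 184 6 1.3
```

View pics/side15b.png

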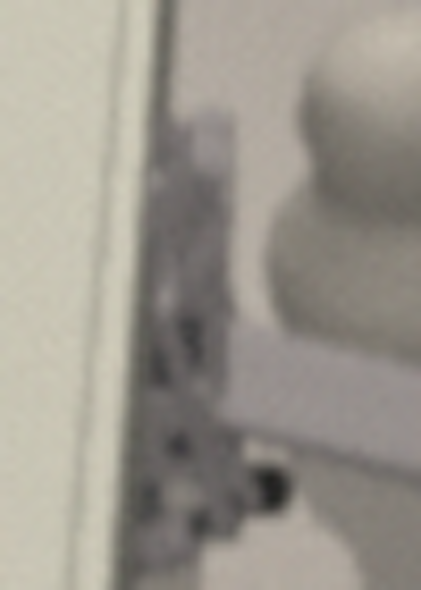

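View pics/scene15b.png

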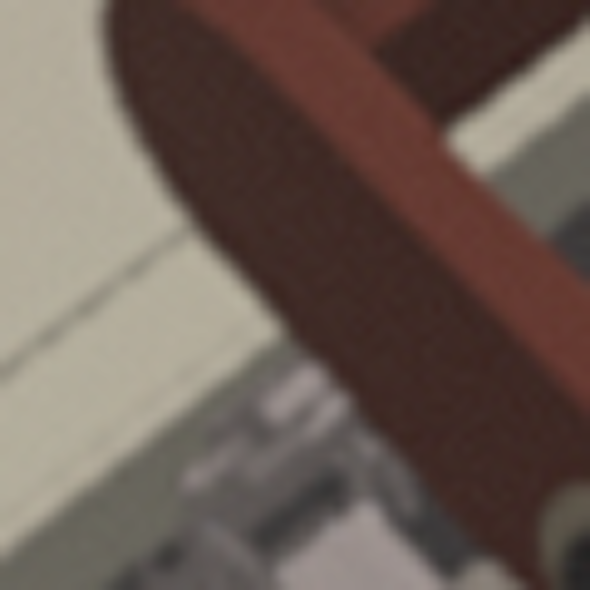

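View pics/wrist15b.png

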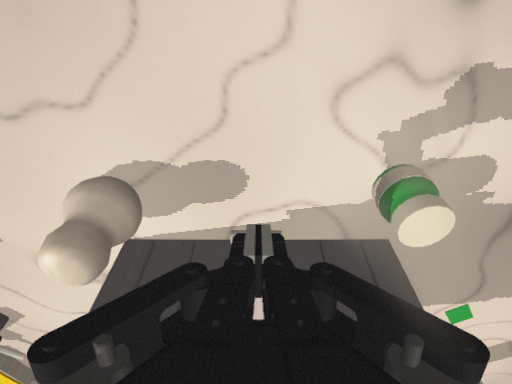

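carry_out --moves '[[[-1, 0, 0, 0, 0, 0.2, -1], [-1, 0, 0, 0, 0, 0.2, -1], [-1, 0, 0, 0, 0, 0.2, -1], [0, 0, 0, 0, 0, 0, -1], [0, 0, 0, 0, 0, 0, -1]]]'

```text
time: 12.72
tool_pos: [0.6726, -0.0229, 0.0812]
tool_rot: [-0.198, -0.627, 0.718, 0.227]
contact_force: [-0.3, 0.7, 0.1]
gripper_width: 0.003
```

```bash
python3 - <<'E'
from h import *
rep(); f=shot('side','side16',(200,100,340,300));bead(f);rep()
E
```

```text
t 12.72 TCP uvz mm [85.9  0.  81.2] tool axes in uvz (rows x,y,z)
 [[ 0.    -1.     0.   ]
 [-0.819 -0.     0.574]
 [-0.574 -0.    -0.819]] 
F uvz [-0.43  0.61  0.14] w 0.0029129613474992533 q [-0.143  0.682  1.165 -0.005  1.905  1.563]
0.05 0.065 103 ang med -32.1 lever~1.08
0.065 0.08 98 ang med -32.7 lever~1.09
0.08 0.089 113 ang med -31.9 lever~1.08
0.089 0.1 223 ang med -15.3 lever~0.79
t 12.77 TCP uvz mm [86.2  0.1 82.4] tool axes in uvz (rows x,y,z)
 [[ 0.    -1.     0.   ]
 [-0.82  -0.     0.572]
 [-0.572 -0.    -0.82 ]] 
F uvz [0.48 0.06 1.73] w 0.001705763043191176 q [-0.143  0.681  1.165 -0.005  1.905  1.563]
```

View pics/side16.png

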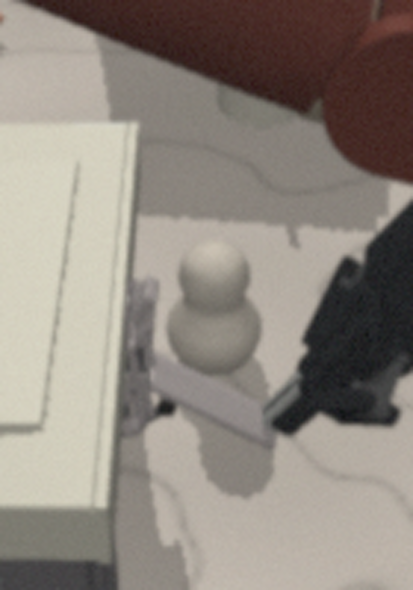

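carry_out --moves '[[[-1, 0, 0, 0, 0, 0.2, -1], [-1, 0, 0, 0, 0, 0.2, -1], [0, 0, 0, 0, 0, 0, -1], [0, 0, 0, 0, 0, 0, -1]]]'

```text
time: 13.1
tool_pos: [0.6631, -0.0216, 0.069]
tool_rot: [-0.252, -0.608, 0.696, 0.288]
contact_force: [1.2, 1.0, 0.5]
gripper_width: 0.003
```

```bash
python3 - <<'E'
from h import *
rep(); f=shot('side','side17',(200,100,340,300));bead(f);rep()
E
```

```text
t 13.1 TCP uvz mm [76.3  0.1 69. ] tool axes in uvz (rows x,y,z)
 [[ 0.    -1.     0.   ]
 [-0.708 -0.     0.707]
 [-0.707 -0.    -0.708]] 
F uvz [1.07 1.16 0.55] w 0.002554335429457743 q [-0.142  0.789  1.082 -0.006  2.055  1.563]
0.05 0.065 75 ang med -41.7 lever~1.25
0.065 0.08 81 ang med -42.2 lever~1.26
0.08 0.089 120 ang med -37.6 lever~1.18
0.089 0.1 247 ang med -23.3 lever~0.93
t 13.15 TCP uvz mm [76.8  0.1 70.3] tool axes in uvz (rows x,y,z)
 [[ 0.    -1.     0.   ]
 [-0.709 -0.     0.705]
 [-0.705 -0.    -0.709]] 
F uvz [-0.08  0.06  0.02] w -0.0025746055115429363 q [-0.142  0.787  1.081 -0.006  2.056  1.563]
```

carry_out --moves '[[[-1, 0, 0, 0, 0, 0.1, -1], [0, 0, 0, 0, 0, 0.05, -1], [0, 0, 0, 0, 0, 0.05, -1], [0, 0, 0, 0, 0, 0, -1], [0, 0, 0, 0, 0, 0, -1]]]'

```text
time: 13.57
tool_pos: [0.6581, -0.0209, 0.0655]
tool_rot: [-0.277, -0.597, 0.683, 0.317]
contact_force: [-0.2, 1.4, -0.3]
gripper_width: -0.0
```

```bash
cat >> h.py <<'E'
def bead2(f):
    Q=uvz(cloud(f,f['T'])); m=(Q[...,1]<.003)&(Q[...,1]>-.015)&(Q[...,0]>.02)&(Q[...,0]<.09)&(Q[...,2]>.04)&(Q[...,2]<.13)
    q=Q[m]; du=q[:,0]-.005; dz=q[:,2]-.13; a=np.arctan2(dz,du); r=np.hypot(du,dz)
    for lo,hi in [(.03,.045),(.045,.06),(.06,.075)]:
        s=(r>lo)&(r<hi)&(a<-.6)
        # upper surface offset 2.5mm
        if s.sum()>3: print('r',lo,hi,s.sum(),'lever(corr) %.3f'%(np.radians(30)-np.median(a[s]-.0025/r[s])))
E
python3 - <<'E'
from h import *
rep(); f=shot('side','side18',(200,100,340,300));bead(f);bead2(f);rep()
E
```

```text
t 13.57 TCP uvz mm [71.2  0.1 65.5] tool axes in uvz (rows x,y,z)
 [[ 0.    -1.     0.   ]
 [-0.645 -0.     0.764]
 [-0.764 -0.    -0.645]] 
F uvz [-0.41  1.38 -0.3 ] w -0.00012011107590222158 q [-0.142  0.837  1.045 -0.007  2.129  1.563]
0.05 0.065 7 ang med -51.7 lever~1.43
0.065 0.08 71 ang med -52.4 lever~1.44
0.08 0.089 135 ang med -37.8 lever~1.18
0.089 0.1 262 ang med -26.4 lever~0.98
r 0.03 0.045 54 lever(corr) 1.463
r 0.045 0.06 44 lever(corr) 1.471
r 0.06 0.075 49 lever(corr) 1.474
t 13.62 TCP uvz mm [71.3  0.1 65.5] tool axes in uvz (rows x,y,z)
 [[ 0.    -1.     0.   ]
 [-0.645  0.     0.764]
 [-0.764 -0.    -0.645]] 
F uvz [-0.33 -0.4  -0.33] w 0.0009274836018601439 q [-0.142  0.837  1.045 -0.007  2.129  1.563]
```

View pics/side18.png

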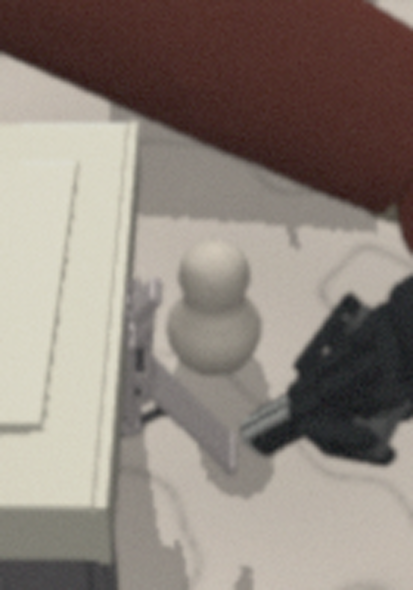

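carry_out --moves '[[[0, 0, 0, 0, -0.08, 0.08, -1], [0, 0, 0, 0, 0, 0.06, -1], [0, 0, 0, 0, 0, 0.04, -1], [0, 0, 0, 0, 0, 0.02, -1], [0, 0, 0, 0, 0, 0, -1], [0, 0, 0, 0, 0, 0, -1], [0, 0, 0, 0, 0, 0, -1]]]'

```text
time: 14.2
tool_pos: [0.6539, -0.0204, 0.0565]
tool_rot: [-0.278, -0.596, 0.683, 0.318]
contact_force: [0.5, -0.5, 0.1]
gripper_width: -0.001
```

```bash
python3 - <<'E'
from h import *
rep(); f=shot('side','side19',(200,100,340,300));bead2(f);rep()
E
```

```text
t 14.2 TCP uvz mm [67.   0.  56.5] tool axes in uvz (rows x,y,z)
 [[-0.    -1.     0.   ]
 [-0.643  0.     0.766]
 [-0.766 -0.    -0.643]] 
F uvz [ 0.52 -0.46  0.06] w -0.0014732179882681665 q [-0.142  0.84   1.058 -0.007  2.116  1.563]
r 0.03 0.045 52 lever(corr) 1.470
r 0.045 0.06 47 lever(corr) 1.471
r 0.06 0.075 46 lever(corr) 1.475
t 14.25 TCP uvz mm [67.   0.  56.5] tool axes in uvz (rows x,y,z)
 [[ 0.    -1.    -0.   ]
 [-0.643 -0.     0.766]
 [-0.766  0.    -0.643]] 
F uvz [ 0.37  0.08 -0.47] w 0.0025254852985181387 q [-0.142  0.84   1.058 -0.007  2.116  1.563]
```

View pics/side19.png

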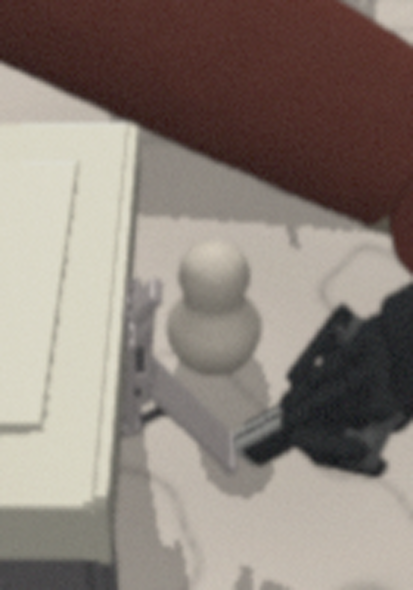

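carry_out --moves '[[[0, 0, 0, 0, 0, 0.01, -1], [0, 0, 0, 0, 0, 0.01, -1], [0, 0, 0, 0, 0, 0.01, -1], [0, 0, 0, 0, 0, 0.01, -1], [0, 0, 0, 0, 0, 0.01, -1], [0, 0, 0, 0, 0, 0, -1]]]'

```text
time: 14.75
tool_pos: [0.6522, -0.0202, 0.0551]
tool_rot: [-0.278, -0.596, 0.683, 0.318]
contact_force: [-0.3, 0.6, -0.8]
gripper_width: 0.001
```

carry_out --moves '[[[0, 0, 0, 0, 0, 0.01, -1], [0, 0, 0, 0, 0, 0.01, -1], [0, 0, 0, 0, 0, 0, -1]]]'

```text
time: 15.0
tool_pos: [0.6516, -0.0201, 0.0546]
tool_rot: [-0.278, -0.596, 0.683, 0.318]
contact_force: [-0.1, 0.9, 0.1]
gripper_width: -0.002
```

carry_out --moves '[[[0, 0, 0, 0, 0, 0.01, -1], [0, 0, 0, 0, 0, 0.01, -1], [0, 0, 0, 0, 0, 0, -1]]]'

```text
time: 15.25
tool_pos: [0.6512, -0.02, 0.0543]
tool_rot: [-0.278, -0.596, 0.683, 0.318]
contact_force: [0.9, -0.4, 1.0]
gripper_width: 0.002
```

carry_out --moves '[[[0, 0, 0, 0, 0, 0.01, -1], [0, 0, 0, 0, 0, 0, -1]]]'

```text
time: 15.42
tool_pos: [0.651, -0.02, 0.0542]
tool_rot: [-0.278, -0.596, 0.683, 0.318]
contact_force: [1.4, -0.1, 0.5]
gripper_width: 0.003
```

carry_out --moves '[[[0, 0, 0, 0, 0, 0.01, -1], [0, 0, 0, 0, 0, 0, -1]]]'

```text
time: 15.58
tool_pos: [0.6508, -0.02, 0.054]
tool_rot: [-0.278, -0.596, 0.683, 0.318]
contact_force: [2.6, -1.3, 2.4]
gripper_width: -0.001
```

carry_out --moves '[[[0, 0, 0, 0, 0, 0.01, -1], [0, 0, 0, 0, 0, 0, -1]]]'

```text
time: 15.75
tool_pos: [0.6506, -0.0199, 0.0538]
tool_rot: [-0.278, -0.596, 0.683, 0.318]
contact_force: [3.8, -0.4, 2.6]
gripper_width: 0.0
```

carry_out --moves '[[[0, 0, 0, 0, 0, 0.01, -1], [0, 0, 0, 0, 0, 0, -1], [0, 0, 0, 0, 0, 0, -1]]]'

```text
time: 16.0
tool_pos: [0.6504, -0.0199, 0.0537]
tool_rot: [-0.278, -0.596, 0.683, 0.318]
contact_force: [5.5, -1.1, 3.0]
gripper_width: -0.001
```

carry_out --moves '[[[0, 0, 0, 0, 0, 0.01, -1], [0, 0, 0, 0, 0, 0.01, -1], [0, 0, 0, 0, 0, 0.01, -1], [0, 0, 0, 0, 0, 0, -1], [0, 0, 0, 0, 0, 0, -1]]]'

```text
time: 16.42
tool_pos: [0.65, -0.0199, 0.0534]
tool_rot: [-0.277, -0.597, 0.683, 0.317]
contact_force: [7.4, 0.2, 4.8]
gripper_width: -0.001
```

```bash
python3 - <<'E'
from h import *
rep()
E
```

```text
t 16.42 TCP uvz mm [63.1  0.  53.4] tool axes in uvz (rows x,y,z)
 [[-0.    -1.    -0.   ]
 [-0.645 -0.     0.764]
 [-0.764  0.    -0.645]] 
F uvz [7.28 1.16 4.75] w -0.0005722892031597126 q [-0.143  0.833  1.074 -0.007  2.105  1.563]
```

carry_out --moves '[[[0, 0, 0, 0, 0, 0.01, -1], [0, 0, 0, 0, 0, 0.01, -1], [0, 0, 0, 0, 0, 0.01, -1], [0, 0, 0, 0, 0, 0.01, -1], [0, 0, 0, 0, 0, 0, -1]]]'

```text
time: 16.83
tool_pos: [0.6497, -0.0198, 0.0532]
tool_rot: [-0.276, -0.597, 0.684, 0.316]
contact_force: [9.4, -1.0, 6.1]
gripper_width: -0.001
```

carry_out --moves '[[[0, 0, 0, 0, 0, 0, -1]]]'

```text
time: 16.92
tool_pos: [0.6497, -0.0199, 0.0532]
tool_rot: [-0.276, -0.597, 0.684, 0.316]
contact_force: [8.0, -1.0, 6.1]
gripper_width: 0.001
```

carry_out --moves '[[[0, 0, 0, 0, 0, 0.01, -1], [0, 0, 0, 0, 0, 0.01, -1], [0, 0, 0, 0, 0, 0.01, -1], [0, 0, 0, 0, 0, 0.01, -1], [0, 0, 0, 0, 0, 0, -1]]]'

```text
time: 17.33
tool_pos: [0.6493, -0.0198, 0.0529]
tool_rot: [-0.275, -0.597, 0.684, 0.316]
contact_force: [11.8, -0.2, 7.2]
gripper_width: 0.004
```

carry_out --moves '[[[0, 0, 0, 0, 0, 0, -1]]]'

```text
time: 17.42
tool_pos: [0.6493, -0.0198, 0.0529]
tool_rot: [-0.276, -0.597, 0.684, 0.316]
contact_force: [11.8, -1.4, 7.3]
gripper_width: -0.003
```

carry_out --moves '[[[0, 0, 0, 0, 0, 0.01, -1], [0, 0, 0, 0, 0, 0.005, -1], [0, 0, 0, 0, 0, 0, -1], [0, 0, 0, 0, 0, 0, -1]]]'

```text
time: 17.75
tool_pos: [0.6492, -0.0198, 0.0528]
tool_rot: [-0.275, -0.597, 0.684, 0.315]
contact_force: [13.0, -0.4, 8.3]
gripper_width: 0.001
```

```bash
python3 - <<'E'
from h import *
rep(); f=shot('side','side20',(200,100,340,300));bead2(f);rep(); shot('scene','scene20',(190,150,310,270))
E
```

```text
t 17.75 TCP uvz mm [62.3 -0.  52.8] tool axes in uvz (rows x,y,z)
 [[-0.   -1.   -0.  ]
 [-0.65  0.    0.76]
 [-0.76  0.   -0.65]] 
F uvz [12.94  1.37  8.29] w 0.0010341034200106413 q [-0.143  0.828  1.08  -0.006  2.097  1.563]
r 0.03 0.045 50 lever(corr) 1.495
r 0.045 0.06 48 lever(corr) 1.493
r 0.06 0.075 49 lever(corr) 1.501
t 17.8 TCP uvz mm [62.3 -0.  52.8] tool axes in uvz (rows x,y,z)
 [[-0.   -1.   -0.  ]
 [-0.65 -0.    0.76]
 [-0.76  0.   -0.65]] 
F uvz [12.33  1.    8.67] w -0.0016612508678703532 q [-0.143  0.828  1.08  -0.006  2.097  1.563]
```

carry_out --moves '[[[0, 0, 0, 0, 0, 0, -1], [0, 0, 0, 0, 0, 0, -1], [0, 0, 0, 0, 0, 0, -1], [0, 0, 0, 0, 0, 0, -1]]]'

```text
time: 18.18
tool_pos: [0.6492, -0.0198, 0.0528]
tool_rot: [-0.275, -0.597, 0.684, 0.315]
contact_force: [13.0, -1.0, 7.9]
gripper_width: 0.002
```

carry_out --moves '[[[0, 0, 0, 0, 0, 0, -1], [0, 0, 0, 0, 0, 0, -1], [0, 0, 0, 0, 0, 0, -1], [0, 0, 0, 0, 0, 0, -1]]]'

```text
time: 18.52
tool_pos: [0.6492, -0.0198, 0.0528]
tool_rot: [-0.275, -0.597, 0.684, 0.315]
contact_force: [12.7, -1.1, 7.9]
gripper_width: -0.003
```

carry_out --moves '[[[0, 0, 0, 0, 0, 0, -1], [0, 0, 0, 0, 0, 0, -1], [0, 0, 0, 0, 0, 0, -1], [0, 0, 0, 0, 0, 0, -1], [0, 0, 0, 0, 0, 0, -1]]]'

```text
time: 18.93
tool_pos: [0.6492, -0.0198, 0.0528]
tool_rot: [-0.275, -0.597, 0.684, 0.315]
contact_force: [12.8, -1.2, 7.7]
gripper_width: -0.002
```

View pics/side20.png

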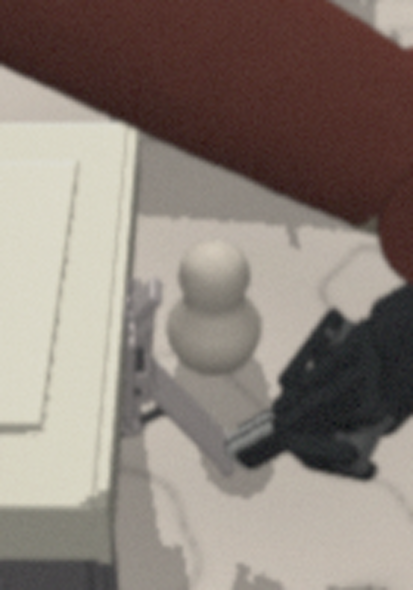

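carry_out --moves '[[[0, 0, 0, 0, 0, -0.05, -1], [0, 0, 0, 0, 0, -0.1, -1], [0, 0, 0, 0, 0, -0.3, -1], [0, 0, 0, 0, 0, -0.6, -1], [0, 0, 0, 0, 0, -0.6, -1], [0, 0, 0, 0, 0.4, -0.4, -1], [0, 0, 0, 0, 0, 0, -1], [0, 0, 0, 0, 0, 0, -1]]]'

```text
time: 19.6
tool_pos: [0.6984, -0.0264, 0.1153]
tool_rot: [-0.278, -0.596, 0.683, 0.318]
contact_force: [0.4, 0.5, -0.0]
gripper_width: -0.002
```

```bash
python3 - <<'E'
from h import *
rep(); f=shot('side','side21',(200,100,340,300));bead2(f); P=f
Q=uvz(cloud(f,f['T']))
Q2=Q*1000; z=Q[...,2]; u=Q[...,0]; v=Q[...,1]
m=(u<-.002)&(u>-.015)&(abs(v)<.12)&(z>.18)&(z<.21); print('lid z',np.median(z[m]))
f0=pickle.load(open('pics/side0.pkl','rb')); q=uvz(cloud(f0,f0['world_from_camera'])); m=(q[...,0]<-.002)&(q[...,0]>-.015)&(abs(q[...,1])<.12)&(q[...,2]>.18)&(q[...,2]<.21); print('lid z before',np.median(q[m][:,2]))
for qq in (q,Q):
  u,v,z=qq[...,0],qq[...,1],qq[...,2]
  for nm,c in dict(fig=(u>.01)&(u<.15)&(v>.06)&(v<.17)&(z>.02)&(z<.11),jar=(u>.005)&(u<.15)&(v>-.17)&(v<-.06)&(z>.02)&(z<.07)).items():
    print(nm,np.round(np.median(qq[c],0)*1000,1))
shot('wrist','wrist21')
E
```

```text
t 19.6 TCP uvz mm [112.    0.  115.3] tool axes in uvz (rows x,y,z)
 [[ 0.    -1.     0.   ]
 [-0.644  0.     0.765]
 [-0.765 -0.    -0.644]] 
F uvz [ 0.29  0.5  -0.03] w -0.0019027173072271924 q [-0.142  0.883  0.884 -0.007  2.245  1.562]
r 0.03 0.045 53 lever(corr) 1.472
r 0.045 0.06 48 lever(corr) 1.471
r 0.06 0.075 49 lever(corr) 1.475
lid z 0.191147034743058
lid z before 0.19385735876589144
fig [ 52.4 133.4  77.6]
jar [  63.3 -146.6   57.8]
fig [ 50.5 124.6  55.1]
jar [  63.3 -146.6   57.8]
```

View pics/side21.png

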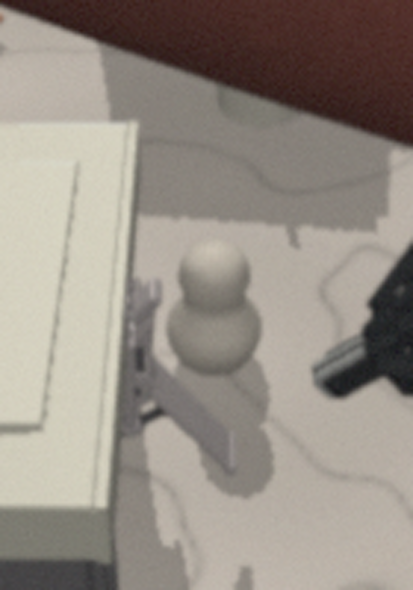

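View pics/wrist21.png

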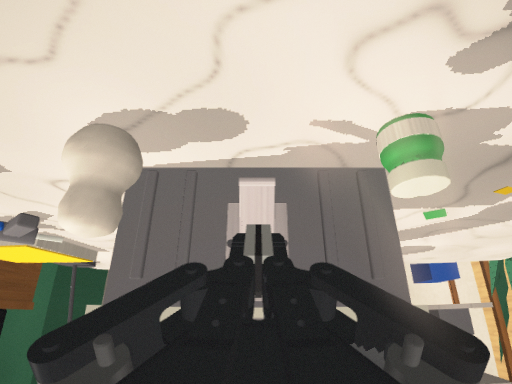

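```bash
python3 -c "
from plant import ticket; print(ticket.job_done())"
```

```text
the job is handed in; nothing more can be done
None
```

The tub lid is latched and the job is handed in, at about 19.6 s of robot time; no verdict was reported.

**What I did:**
- I swung the bail up and over the keeper lip by its thumb tab.
- I pressed the lever down past centre onto its buffer.
- I bore on the lever with about 15 N for about 1.2 s (readings 14.8–15.5 N; the highest force read at any point was about 15.5 N).
- I then backed the gripper off.

**One slip:** my first push caught the tab too high and dragged the lever to about 0.21 rad. I lifted it back to about 0 with the fingertip under the handle's end, then swung the bail over cleanly from lower down.

**Last checks, after letting go:**
- **Lever:** it rests at about 1.47 rad, within the buffer's 1.35–1.57 range. It read about 1.50 under the 15 N.
- **Lid:** its front edge reads 2.7 mm lower than at the start. I expected about 3.5 mm, but the depth readings are only good to about 2 mm.
- **Seal pull:** the force readings while closing stayed below the roughly 8 N stated. The lower lid, and the lever snapping over centre by itself, show the bail is hooked.
- **Jar:** it has not moved.
- **Figure:** its median depth point differs from the start, 125 mm to the side instead of 133. I put this down to a different part of it being hidden from the camera. In the pictures it stands where it did, to within a pixel or so.
- **Contact:** the robot is touching nothing.

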